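Change the odour-filter cartridges under the bio-waste caddy's sliding guard

TASK

Change the odour filters in the lid of the white bio-waste caddy: slide its guard door fully open, take every used cartridge out of the recesses and put it in the open grey waste tub, and set each fresh cartridge lying on the tray, rib up, all the way down into a recess of its own outline, round in round and square in square. Then slide the guard fully shut. Leave the cup, the can, the bottle and the clip where they are.

Things in the scene. Friction and masses are not known exactly. Their poses are not given: they have to be found in the camera images.
- caddy: White plastic bio-waste caddy, fixed, 210 (x) x 390 (y) mm; origin at the centre of its underside. The right half (-y) of its lid is a filter compartment 180 x 180 mm inside, centred at y = -95 mm: recess plate with its top at z = 115 mm, walls up to z = 139 mm. The left half is a closed deck at z = 137 mm, onto which the guard slides. Guard rails on the long edges end at z = 151 mm.
- guard (a joint): Slotted grey metal guard door, 184 x 190 x 4 mm, that slides along the caddy's +y direction in its rails on top of the lid (top face at caddy z = 143 mm). Value in m: 0 = fully shut over the compartment, 0.185 = fully open over the deck (end stops at both). About 2 N of friction; stays where it is left; may start a little ajar. Passes 5 mm over seated cartridges; one not down in its recess blocks it.
- guard_handle (a point): Centre of the guard's handle: an upright black rib in the middle of the guard, 70 mm long across the slide (caddy x), 12 mm thick (caddy y), standing 24 mm above the guard's top face; this point is 12 mm above that face. Moves with the guard. Its axes are parallel to the caddy's.
- tub: Low open grey tub for residual waste, fixed, 220 (x) x 160 (y) x 80 mm high, walls 4 mm; origin at the centre of its underside.
- recess_round_a (a point): Centre of the floor of a round recess in the caddy's recess plate, 7 mm below the plate's top; axes parallel to the caddy's. 64 mm in diameter, its edge chamfered 3 mm.
- recess_round_b (a point): Centre of the floor of a round recess in the caddy's recess plate, 7 mm below the plate's top; axes parallel to the caddy's. 64 mm in diameter, its edge chamfered 3 mm.
- recess_square_a (a point): Centre of the floor of a square recess in the caddy's recess plate, 7 mm below the plate's top; axes parallel to the caddy's. 56 x 56 mm, sides along its x and y, its edge chamfered 3 mm.
- recess_square_b (a point): Centre of the floor of a square recess in the caddy's recess plate, 7 mm below the plate's top; axes parallel to the caddy's. 56 x 56 mm, sides along its x and y, its edge chamfered 3 mm.
- used_round_a: Used round odour-filter cartridge: rigid black plastic, disc 58 mm in diameter, 10 mm thick, with a finger rib across the middle of its top along its own x, 34 mm long, 12 mm thick (its y), standing 16 mm above the body (total height 26 mm). About 60 g. Origin at the centre of its underside, z up. Lies in a recess under the guard at the start, if present.
- used_round_b: Used round odour-filter cartridge: rigid black plastic, disc 58 mm in diameter, 10 mm thick, with a finger rib across the middle of its top along its own x, 34 mm long, 12 mm thick (its y), standing 16 mm above the body (total height 26 mm). About 60 g. Origin at the centre of its underside, z up. Lies in a recess under the guard at the start, if present.
- used_square_a: Used square odour-filter cartridge: rigid black plastic, square 50 x 50 mm, 10 mm thick, with a finger rib across the middle of its top along its own x, 34 mm long, 12 mm thick (its y), standing 16 mm above the body (total height 26 mm). About 60 g. Origin at the centre of its underside, z up. Lies in a recess under the guard at the start, if present.
- used_square_b: Used square odour-filter cartridge: rigid black plastic, square 50 x 50 mm, 10 mm thick, with a finger rib across the middle of its top along its own x, 34 mm long, 12 mm thick (its y), standing 16 mm above the body (total height 26 mm). About 60 g. Origin at the centre of its underside, z up. Lies in a recess under the guard at the start, if present.
- fresh_round_a: Fresh round odour-filter cartridge: rigid black plastic, disc 58 mm in diameter, 10 mm thick, with a finger rib across the middle of its top along its own x, 34 mm long, 12 mm thick (its y), standing 16 mm above the body (total height 26 mm). About 60 g. Origin at the centre of its underside, z up. Lies on the tray at the start, to the right of the caddy, if present.
- fresh_round_b: Fresh round odour-filter cartridge: rigid black plastic, disc 58 mm in diameter, 10 mm thick, with a finger rib across the middle of its top along its own x, 34 mm long, 12 mm thick (its y), standing 16 mm above the body (total height 26 mm). About 60 g. Origin at the centre of its underside, z up. Lies on the tray at the start, to the right of the caddy, if present.
- fresh_square_a: Fresh square odour-filter cartridge: rigid black plastic, square 50 x 50 mm, 10 mm thick, with a finger rib across the middle of its top along its own x, 34 mm long, 12 mm thick (its y), standing 16 mm above the body (total height 26 mm). About 60 g. Origin at the centre of its underside, z up. Lies on the tray at the start, to the right of the caddy, if present.
- fresh_square_b: Fresh square odour-filter cartridge: rigid black plastic, square 50 x 50 mm, 10 mm thick, with a finger rib across the middle of its top along its own x, 34 mm long, 12 mm thick (its y), standing 16 mm above the body (total height 26 mm). About 60 g. Origin at the centre of its underside, z up. Lies on the tray at the start, to the right of the caddy, if present.
- pet_cup: Empty clear PET cup, 84 mm across, 110 mm high, standing on the tray; origin at the centre of its underside. Bystander.
- steel_can: Empty steel can, 66 mm across, 110 mm high, standing on the tray; origin at the centre of its underside. Bystander.
- brown_bottle: Small brown glass bottle, 60 mm across, 150 mm high, standing on the tray; origin at the centre of its underside. Bystander.
- spring_clip: Grey plastic spring clip, 75 x 30 x 16 mm, lying flat; origin at the centre of its underside. Bystander.
Not all that is in view belongs to the job. Leave any red or yellow look-alike of the fresh_square_b alone.

How it is judged:
By the outcome, as a careful person would: the job done as asked, in the order asked, and still so for the second after the job is handed in, with the robot touching nothing.
Of used_round_a, used_round_b, used_square_a, used_square_b only 2 to 3 are there at a start; the rules pass over those that are not, and their reading is None.
Of fresh_round_a, fresh_round_b, fresh_square_a, fresh_square_b only 3 to 4 are there at a start; the rules pass over those that are not, and their reading is None.
At some moment in a run one of fresh_round_a, fresh_round_b, fresh_square_a, fresh_square_b may be knocked a few centimetres aside while the robot is not near it.
It also fails if it takes over 210 s, if anything falls off the work surface, if the arm or the gripper's body presses on something with over 40 N, if the wrist force passes 120 N, or if a joint passes its speed limit or range.

ROBOT

A 6-joint arm with a two-finger parallel gripper is mounted at the origin on the work surface. World frame = base frame: x ahead of the robot, y to its left, z up, the work surface at z = 0. Lengths are in m, angles in degrees, forces in N, time in s.
With the tool pointing down it reaches from about 0.25 to 0.775 m from the base axis. Payload 4 kg.
Tool frame: the origin (TCP) lies at the very end of the fingers, on their centre line; the grasp point (between the pads) lies grip_depth behind it (grip_depth is the distance from the TCP to the grasp point, in m); z points along the fingers, x is the direction in which the jaws open and shut, and the axes are right-handed (so a half turn about z gives the same grasp; the last joint's range is limited). The gripper opens to 85 mm and grips with 20 to 120 N. Pads are 22 mm wide; open, the fingers measure 114 mm over their backs; the gripper's body (76 mm by 85 mm) begins 54 mm behind the grasp point. The pads swing forward as they close: fully open they stand 13 mm farther back than shut.
Start: joints at [-81.022, 4.996, 78.535, -0, 96.463, -5.907], TCP at [0.141, -0.532, 0.193] pointing down, gripper open.
Joint ranges: [-177.83, 177.83], [-43.37, 116.18], [15.69, 146.23], [-61.86, 241.86], [9.47, 152.12], [-147.06, 147.06]. Speed limits (degrees/s): [159.86, 159.86, 180, 180, 180, 180].

INTERFACE

Orientations are given as a 3x3 rotation matrix whose columns are the frame's x, y, z axes.
In Python, from bench import * gives the robot as it stands.
- The arm moves only by the tool apply_moves, never from a script. Its argument "rows" is a list of rows, each a list of 3 entries, a list of its own where there are three numbers: the turn, a rotation vector about the tool's x, y, z in rad, then the shift along the tool's x, y, z in m, then the closure, from 0 (fully open) to 1 (shut). In form: [[[ax, ay, az], [tx, ty, tz], grip], ...]. A call has exactly 5 rows; each row is the pose to reach, as a shift and turn from the pose commanded when the call began, along the tool's axes at that moment; what a row does not reach only later rows make up. A row lasts 1/8 s, in which the tool goes at most 62.5 mm and 10.7 degrees, less where a joint would pass 70% of its speed; a pose out of reach is approached as far as the arm can. A call with a gripper value outside its range is refused whole. The fingers move at their own pace and stop on an object; the grip force is fixed at half the most. Time passes only in rows, so rows that repeat a pose let the fingers close, or fill a call up. It gives the time, the measured TCP pose, the force and the opening at its end, in the units of the state.
- observe(): the state, without advancing time (a new reading comes with each control period).
- get_image(name): name is "side" or "top" or "wrist"; returns the picture (384x512x3 uint8, blue, green, red); there is no depth.
- calibration(name): a dict with "intrinsics" (3x3 intrinsics, pixels), "R" (3x3) and "t" (3): a world point X has camera coordinates R X + t. Camera axes: x right, y down, z forward; pixel columns grow to the right and rows downward; lengths in m; the calibration is good to about 2 mm. The wrist camera is an equidistant fisheye: a pixel r from the principal point sees the ray r / f radians off the axis. A picture is of the moment at which its call begins: read the wrist's pose just before it. calibration takes no time and is no camera call; for the wrist camera it gives the pose at the moment of the call.
- sign_off(): hands the job in, once; it reports no verdict.
Trained networks look in the newest picture that a camera, given by its name, has taken for a name from the list of things; names that differ only in an ending like _2 or _b are one class to them, and where a whole thing is asked for, a point or a joint stands for the part that bears it (a point fixed in the world has none). Each returns a list of dicts, best first, with "score" (0 to 1); they miss things now and then, are a little off and sometimes report something else, mostly with a low value. They report only what shows in the picture. A call takes as long as a camera call. They do not tell look-alikes from the thing itself.
- silhouettes(query, camera): "mask" (384x512 bool, what is visible of it).
- landmark_of(query, camera): "position" ([x, y, z] in m, in world coordinates, good to about 4 mm: a listed point, or the origin of a listed thing).
The state is a dict: "time": time; "joint_pos": joint angles; "joint_velocities": joint speeds; "joint_torque": joint torques, N m; "tool_pos": TCP position; "eef_rot": TCP orientation; "ft_force": force on the tool from outside, world axes, zero at the start; "ft_torque": the same for the moment, N m; "gripper_width": finger opening in m.
Only numpy, scipy, OpenCV 4.12 (cv2) and the standard library are available. Lean on these libraries where they do the work, as an engineer would, in place of code of your own. Each camera call takes 0.05 s, during which the arm holds its last target.

## Working session

There is one attempt and no reset: what is moved stays moved. The work goes in short steps, Python scripts to look and compute and a tool call to move; the robot and the scene stay as the last step left them, time stands still between calls to the robot, and variables do not carry over. Pictures are saved under pics/ and viewed, and the job is handed in when it is done.

Besides the shell and the picture viewer there is one more tool, called after "Call:" as name([rows], argument=value, ...), one row to a line, values as JSON. apply_moves: Moves the arm, as the interface text tells. Its arguments: {"type":"object","properties":{"rows":{"type":"array"}},"required":["rows"]}

```bash
ls; mkdir -p pics; python3 - <<'E'
from bench import *
import cv2
o=observe()
for k,v in o.items(): print(k,v)
for n in ["side","top","wrist"]:
    im=get_image(n); cv2.imwrite(f"pics/{n}0.png",im)
    print(n,calibration(n))
import bench
print([x for x in dir(bench) if not x.startswith('__')])
E
```

```text
pics
time 0.0
joint_pos [-8.10210951e+01  5.04063208e+00  7.86266277e+01  1.77127786e-03
  9.64650264e+01 -5.90828507e+00]
joint_velocities [-0.03563514  0.08126728 -0.01326586  0.03658726  0.06320011  0.02855761]
joint_torque [ 9.97599818e-04 -3.51867878e+01 -3.13269067e+01 -2.52670060e-05
  1.08918973e-02 -4.63907142e-06]
tool_pos [ 0.14120527 -0.53093695  0.19150806]
eef_rot [[ 2.56919678e-01 -9.66432703e-01 -3.29998999e-04]
 [-9.66430039e-01 -2.56919750e-01  2.28532928e-03]
 [-2.29340021e-03 -2.68225116e-04 -9.99997334e-01]]
ft_force [-0.03192455 -0.04560439 -0.09559348]
ft_torque [0.0074719  0.00423952 0.03500776]
gripper_width 0.08524413118306011
side {'intrinsics': array([[472.72786672,   0.        , 250.35279373],
       [  0.        , 472.72786672, 187.47447176],
       [  0.        ,   0.        ,   1.        ]]), 'R': array([[ 0.93019218,  0.36701729, -0.00638843],
       [ 0.26784019, -0.69052651, -0.67188896],
       [-0.25100625,  0.62327478, -0.74062434]]), 't': array([-0.52528014, -0.14341498,  1.55865876])}
top {'intrinsics': array([[368.5042092,   0.       , 250.3497384],
       [  0.       , 368.5042092, 191.7069538],
       [  0.       ,   0.       ,   1.       ]]), 'R': array([[ 0.01301958, -0.99955985, -0.02665704],
       [-0.99727574, -0.01104482, -0.07293219],
       [ 0.07260567,  0.02753396, -0.99698059]]), 't': array([-0.054456  ,  0.57456242,  1.35949581])}
wrist {'intrinsics': array([[297.31863964,   0.        , 256.68052498],
       [  0.        , 297.31863964, 194.07881205],
       [  0.        ,   0.        ,   1.        ]]), 'R': array([[ 0.25691469, -0.96643349, -0.00107767],
       [-0.91981393, -0.24486329,  0.30656859],
       [-0.29654203, -0.07777072, -0.95184796]]), 't': array([-0.54968792, -0.04075355,  0.37924545])}
['Unreachable', 'calibration', 'get_image', 'grip_depth', 'landmark_of', 'observe', 'sign_off', 'silhouettes']
```

View pics/side0.png

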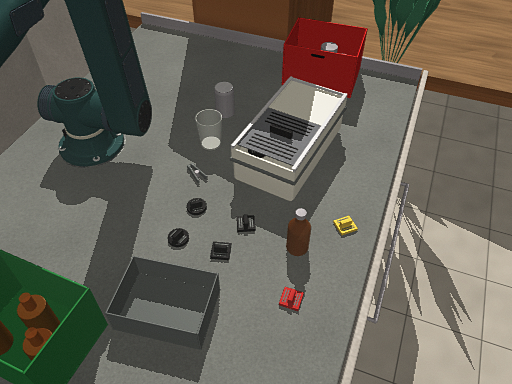

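View pics/top0.png

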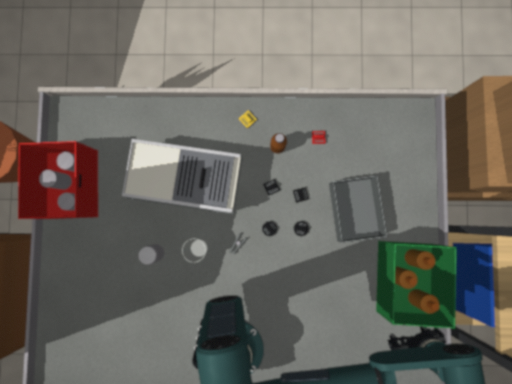

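View pics/wrist0.png

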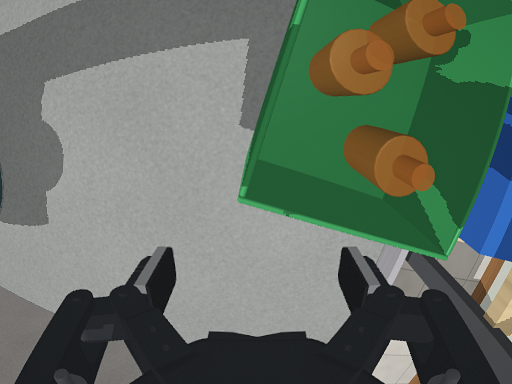

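```bash
python3 - <<'E'
from bench import *
import numpy as np
print(grip_depth)
np.set_printoptions(precision=4,suppress=True)
for cam in ["side","top"]:
    for q in ["caddy","guard","guard_handle","tub","recess_round_a","recess_square_a","fresh_round_a","fresh_square_a","used_round_a","used_square_a","steel_can","pet_cup","brown_bottle","spring_clip"]:
        try:
            for d in landmark_of(q,cam): print(cam,q,round(d['score'],2),np.array(d['position']))
        except Exception as e: print(cam,q,e)
print(observe()['time'])
E
```

```text
0.0187
side guard it knows: brown_bottle, caddy, fresh_round, fresh_square, guard_handle, pet_cup, recess_round, recess_square, spring_clip, steel_can, tub, used_round, used_square
side guard_handle 0.76 [0.6166 0.1164 0.1551]
side tub 0.62 [ 0.5161 -0.4403  0.0032]
side recess_round_a 0.64 [0.66   0.1259 0.1094]
side recess_round_a 0.62 [0.5644 0.0559 0.1045]
side recess_square_a 0.69 [0.5772 0.138  0.1049]
side recess_square_a 0.67 [0.6421 0.0453 0.1083]
side fresh_round_a 0.84 [ 0.4462 -0.2388  0.0039]
side fresh_round_a 0.71 [ 0.4423 -0.1233  0.0013]
side fresh_square_a 0.79 [ 0.5943 -0.1248 -0.0035]
side fresh_square_a 0.73 [ 0.5707 -0.2338  0.0001]
side fresh_square_a 0.57 [ 0.7921 -0.3052 -0.0011]
side used_round_a 0.47 [0.5666 0.063  0.1049]
side steel_can 0.85 [ 0.3441  0.31   -0.002 ]
side steel_can 0.54 [ 0.4478 -0.2399  0.0018]
side pet_cup 0.69 [0.3652 0.1464 0.0005]
side brown_bottle 0.56 [ 0.5165 -0.4421  0.0029]
side brown_bottle 0.55 [ 0.7556 -0.1465 -0.0004]
side brown_bottle 0.22 [0.386  0.0018 0.    ]
side spring_clip 0.71 [ 0.3887 -0.0011 -0.0009]
side spring_cli
[... 395 characters left out ...]
_a 0.67 [ 0.7546 -0.1514 -0.0008]
top recess_round_a 0.59 [0.5628 0.0563 0.1061]
top recess_round_a 0.31 [ 0.6238  0.1851 -0.0054]
top recess_square_a 0.97 [0.6499 0.0465 0.1093]
top fresh_round_a 0.72 [ 0.4433 -0.1226 -0.0003]
top fresh_round_a 0.6 [ 0.4433 -0.2433 -0.0014]
top fresh_square_a 0.75 [ 0.7905 -0.3069 -0.0003]
top fresh_square_a 0.74 [ 0.5949 -0.1261 -0.0028]
top fresh_square_a 0.45 [ 0.8569 -0.034  -0.0014]
top steel_can 0.96 [0.343  0.3086 0.0013]
top pet_cup 0.82 [ 0.3619  0.1405 -0.0023]
top pet_cup 0.25 [ 0.5219 -0.4363 -0.0032]
top brown_bottle 0.64 [ 0.7562 -0.1495  0.001 ]
top brown_bottle 0.5 [ 0.4433 -0.1217  0.0012]
top spring_clip 0.55 [ 0.3858 -0.0005 -0.005 ]
1.45
```

```bash
cat > h.py <<'E'
from bench import *
import numpy as np, cv2
from scipy.spatial.transform import Rotation as Rot
np.set_printoptions(precision=4,suppress=True)
def proj(cam,X,c=None):
    c=c or calibration(cam); X=np.atleast_2d(X); p=X@c['R'].T+c['t']; K=c['intrinsics']
    if cam=='wrist':
        r=np.hypot(p[:,0],p[:,1]); th=np.arctan2(r,p[:,2]); s=np.where(r>1e-9,th/np.maximum(r,1e-9),0)
        return np.c_[K[0,0]*p[:,0]*s+K[0,2],K[1,1]*p[:,1]*s+K[1,2]]
    return np.c_[K[0,0]*p[:,0]/p[:,2]+K[0,2],K[1,1]*p[:,1]/p[:,2]+K[1,2]]
def ray(cam,uv,z,c=None):
    c=c or calibration(cam); K=c['intrinsics']; u=(uv[0]-K[0,2])/K[0,0]; v=(uv[1]-K[1,2])/K[1,1]
    if cam=='wrist':
        th=np.hypot(u,v); d=np.array([u/th*np.sin(th),v/th*np.sin(th),np.cos(th)]) if th>1e-9 else np.array([0,0,1.])
    else: d=np.array([u,v,1.])
    C=-c['R'].T@c['t']; D=c['R'].T@d
    return C+D*(z-C[2])/D[2]
def to(x,y,z,yaw,grip=None):
    """print tool-frame shift and turn from measured pose to target; yaw = world angle of tool x (mod 180), deg"""
    o=observe(); R=o['eef_rot']; p=o['tool_pos']
    best=None
    for k in range(-2,3):
        a=np.radians(yaw+180*k); Rt=np.array([[np.cos(a),np.sin(a),0],[np.sin(a),-np.cos(a),0],[0,0,-1.]])
        rv=Rot.from_matrix(R.T@Rt).as_rotvec()
        j6=o['joint_pos'][5]+np.degrees(rv[2])
        if best is None or np.linalg.norm(rv)<np.linalg.norm(best): best=rv
    t=R.T@(np.array([x,y,z])-p)
    print('t',o['time'],'pos',p,'turn',best,'shift',t,'w',o['gripper_width'],'F',o['ft_force'],'j6',o['joint_pos'][5], 'toolx yaw',np.degrees(np.arctan2(R[1,0],R[0,0])))
    return best,t
E
python3 - <<'E'
from h import *
im=cv2.imread('pics/top0.png')[120:230,110:260]
cv2.imwrite('pics/top0z.png',cv2.resize(im,None,fx=5,fy=5,interpolation=cv2.INTER_CUBIC))
im=cv2.imread('pics/side0.png')[70:200,220:360]
cv2.imwrite('pics/side0z.png',cv2.resize(im,None,fx=4.5,fy=4.5,interpolation=cv2.INTER_CUBIC))
E
```

```text
(no output)
```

View pics/top0z.png

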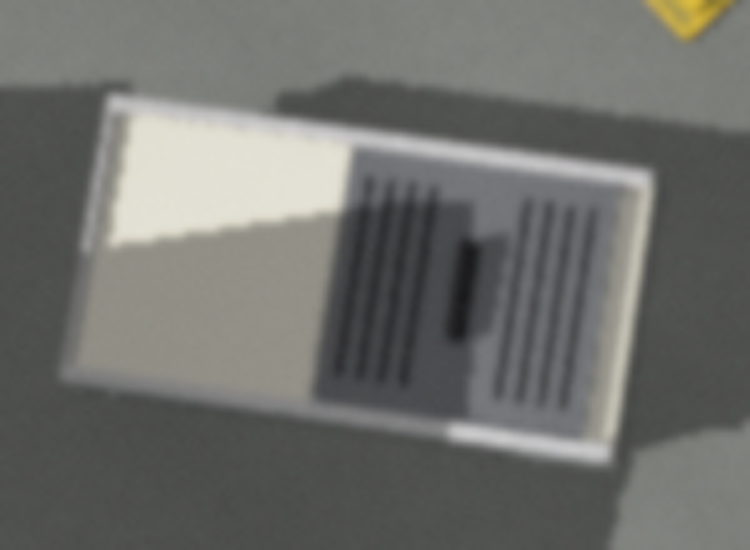

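View pics/side0z.png

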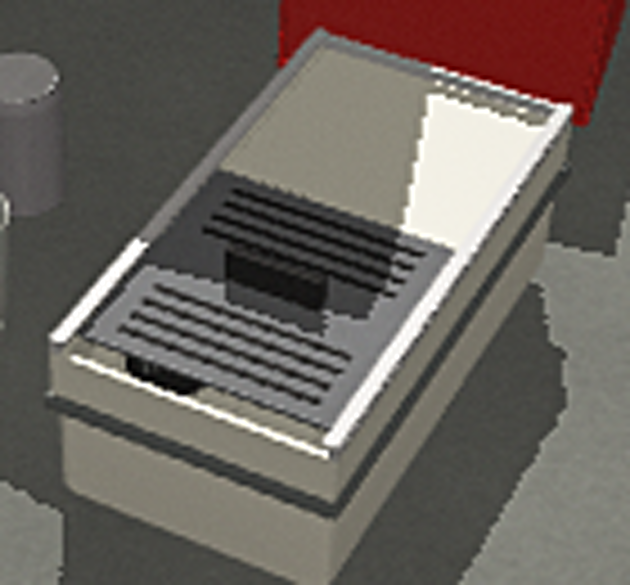

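```bash
python3 - <<'E'
from h import *
P=[]
for u,v in [(108,95),(653,172),(610,462),(62,380)]:
    P.append(ray('top',(110+(u+.5)/5-.5,120+(v+.5)/5-.5),.150)); print(P[-1])
P=np.array(P); print(P.mean(0)); 
for a,b in [(0,1),(3,2)]:
    d=P[a]-P[b]; print('y',np.linalg.norm(d),np.degrees(np.arctan2(-d[0],d[1])))
for a,b in [(0,3),(1,2)]:
    d=P[a]-P[b]; print('x',np.linalg.norm(d),np.degrees(np.arctan2(d[1],d[0])))
# handle
for u,v in [(470,240),(456,342)]: print('h',ray('top',(110+(u+.5)/5-.5,120+(v+.5)/5-.5),.167))
to(.616,.114,.3,81.5)
E
```

```text
[0.7453 0.3634 0.15  ]
[ 0.6946 -0.0147  0.15  ]
[0.4962 0.0114 0.15  ]
[0.5475 0.3878 0.15  ]
[0.6209 0.187  0.15  ]
y 0.38144671071907466 -7.630120520909042
y 0.37989037434619544 -7.760685938658382
x 0.19924512990314175 -7.057010847416599
x 0.20010132870658248 -7.505386684064339
h [0.6443 0.1072 0.167 ]
h [0.5751 0.1151 0.167 ]
t 1.45 pos [ 0.1413 -0.5316  0.1927] turn [ 0.     -0.0001  0.4081] shift [-0.502  -0.6246 -0.1073] w 0.08535420664541823 F [-0.7523  0.1555 -0.359 ] j6 -5.907035800905764 toolx yaw -75.11626431718548
```

Call:
apply_moves([
  [[0,0,0.08],[-0.03,-0.03,-0.05],0],
  [[0,0,0.16],[-0.07,-0.07,-0.09],0],
  [[0,0,0.24],[-0.11,-0.11,-0.107],0],
  [[0,0,0.32],[-0.15,-0.15,-0.107],0],
  [[0,0,0.391],[-0.19,-0.19,-0.107],0],
])

```text
time: 2.08
tool_pos: [0.2769, -0.2975, 0.3006]
eef_rot: [[-0.133, -0.991, 0.002], [-0.991, 0.133, -0.002], [0.002, -0.002, -1.0]]
ft_force: [0.9, -0.4, 0.3]
gripper_width: 0.0857
```

```bash
python3 - <<'E'
from h import *
to(.616,.113,.28,82.5)
E
```

```text
t 2.075 pos [ 0.2769 -0.2975  0.3006] turn [-0.0019 -0.0016 -0.0029] shift [-0.4521 -0.2813  0.0204] w 0.08574954913742157 F [ 0.9306 -0.4308  0.2676] j6 42.59593191338365 toolx yaw -97.66494142921573
```

Call:
apply_moves([
  [[0,0,0],[-0.05,-0.031,0],0.3],
  [[0,0,0],[-0.1,-0.062,0],0.5],
  [[0,0,0],[-0.15,-0.093,0],0.5],
  [[0,0,0],[-0.2,-0.124,0],0.5],
  [[0,0,0],[-0.25,-0.155,0],0.5],
])

```text
time: 2.7
tool_pos: [0.4635, -0.0698, 0.3]
eef_rot: [[-0.131, -0.991, 0.001], [-0.991, 0.131, -0.001], [0.001, -0.001, -1.0]]
ft_force: [0.0, -1.2, 0.4]
gripper_width: 0.0426
```

Call:
apply_moves([
  [[0,0,0],[-0.05,-0.031,0],0.5],
  [[0,0,0],[-0.1,-0.062,0.01],0.5],
  [[0,0,0],[-0.14,-0.089,0.02],0.5],
  [[0,0,0],[-0.18,-0.115,0.02],0.5],
  [[0,0,0],[-0.202,-0.126,0.02],0.5],
])

```text
time: 3.32
tool_pos: [0.6148, 0.1143, 0.2782]
eef_rot: [[-0.129, -0.992, -0.002], [-0.992, 0.129, 0.0], [0.0, 0.002, -1.0]]
ft_force: [-0.2, -0.4, 0.7]
gripper_width: 0.0425
```

```bash
python3 - <<'E'
from h import *
to(.616,.113,.149,82.5)
im=get_image('wrist'); cv2.imwrite('pics/w1.png',im)
for d in landmark_of('guard_handle','wrist'): print(d)
E
```

```text
t 3.325 pos [0.6148 0.1143 0.2782] turn [ 0.0018 -0.0002  0.0016] shift [ 0.0011 -0.0016  0.1292] w 0.04248703230490914 F [-0.1513 -0.3859  0.6948] j6 102.74350678075047 toolx yaw -97.40852769877691
{'position': [0.6126, 0.1109, 0.1581], 'score': 0.81}
```

View pics/w1.png

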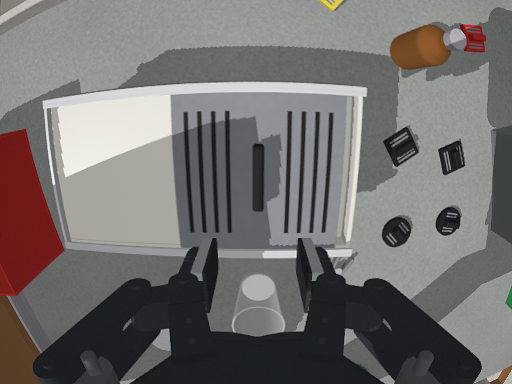

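```bash
python3 - <<'E'
from h import *
for uv in [(258.5,143.5),(258.5,211)]: print(ray('wrist',uv,.167))
# lid outer corners at z .151: 
for uv in [(366,89),(350,256),(66,250),(45,104)]: print(ray('wrist',uv,.151))
E
```

```text
[0.6498 0.1073 0.167 ]
[0.5791 0.1163 0.167 ]
[ 0.6943 -0.0136  0.151 ]
[0.4986 0.0127 0.151 ]
[0.5458 0.3889 0.151 ]
[0.7407 0.3584 0.151 ]
```

Call:
apply_moves([
  [[0,0,0],[0.002,0,0.04],0.5],
  [[0,0,0],[0.002,0,0.08],0.5],
  [[0,0,0],[0.002,0,0.11],0.5],
  [[0,0,0],[0.002,0,0.128],0.5],
  [[0,0,0],[0.002,0,0.128],1],
])

```text
time: 4.05
tool_pos: [0.6126, 0.1096, 0.1505]
eef_rot: [[-0.131, -0.991, -0.003], [-0.991, 0.131, -0.001], [0.001, 0.003, -1.0]]
ft_force: [-0.3, 0.2, -0.2]
gripper_width: 0.0254
```

Call:
apply_moves([
  [[0,0,0],[0,0,0],1],
  [[0,0,0],[0,0,0],1],
  [[0,0,0],[-0.005,0,0],1],
  [[0,0,0],[-0.02,0,0],1],
  [[0,0,0],[-0.04,0,0],1],
])

```text
time: 4.68
tool_pos: [0.619, 0.1512, 0.1518]
eef_rot: [[-0.131, -0.991, 0.0], [-0.991, 0.131, 0.0], [-0.0, -0.0, -1.0]]
ft_force: [0.7, -0.3, 0.1]
gripper_width: 0.0001
```

```bash
python3 - <<'E'
from h import *
c=np.array([.621,.186]);a=np.radians(-7.5);yc=np.array([-np.sin(a),np.cos(a)])
p=c+yc*.09
to(p[0],p[1],.149,82.5)
o=observe(); print((o['tool_pos'][:2]-c)@yc+.095)
E
```

```text
t 4.675 pos [0.619  0.1512 0.1518] turn [-0.0002  0.0003 -0.0005] shift [-0.1248  0.0026  0.0029] w 6.180233137869925e-05 F [ 0.6531 -0.2992  0.1497] j6 106.1498354247491 toolx yaw -97.52909996105028
0.06020449909105725
```

```bash
python3 - <<'E'
from h import *
im=get_image('wrist'); cv2.imwrite('pics/w2.png',im)
im=get_image('side')[70:200,200:380]; cv2.imwrite('pics/s2.png',cv2.resize(im,None,fx=4.2,fy=4.2,interpolation=cv2.INTER_CUBIC))
print(observe()['ft_force'])
E
```

```text
[-0.0681 -0.7025  0.2224]
```

View pics/w2.png

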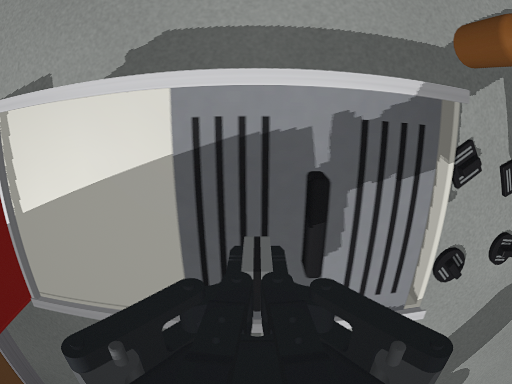

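View pics/s2.png

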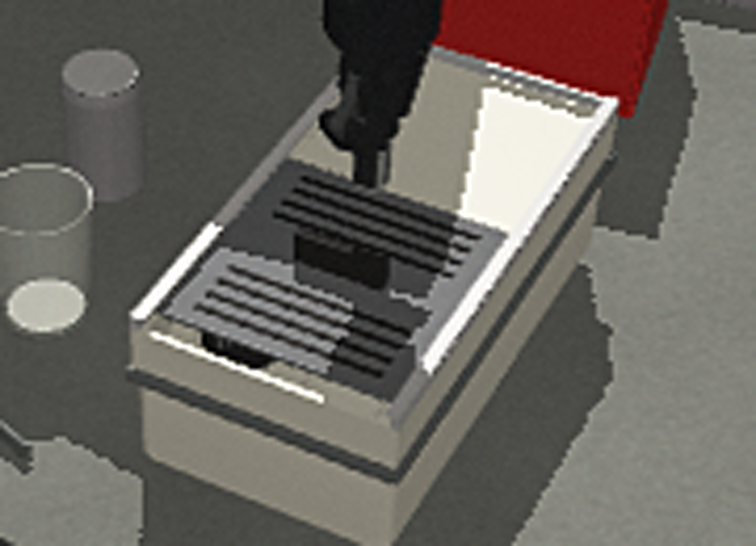

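```bash
python3 - <<'E'
from h import *
o=observe();print(o['tool_pos'])
print(proj('wrist',o['tool_pos'])); 
for uv in [(317,171),(314,277)]: print(ray('wrist',uv,.167))
for d in landmark_of('guard_handle','wrist'): print(d)
for d in landmark_of('guard_handle','side'): print(d)
im=cv2.imread('pics/w2.png')[160:340,180:360]; cv2.imwrite('pics/w2z.png',cv2.resize(im,None,fx=3.3,fy=3.3,interpolation=cv2.INTER_CUBIC))
E
```

```text
[0.6187 0.1529 0.1514]
[[255.5833 221.9124]]
[0.6523 0.1126 0.167 ]
[0.5799 0.1184 0.167 ]
{'position': [0.6125, 0.1178, 0.1574], 'score': 0.6}
{'position': [0.345, 0.3092, -0.0009], 'score': 0.59}
```

View pics/w2z.png

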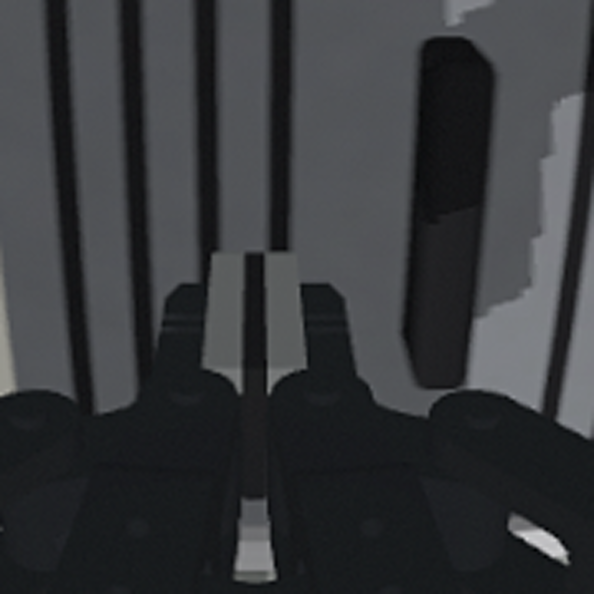

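```bash
python3 - <<'E'
from h import *
o=observe();p=o['tool_pos'];R=o['eef_rot'];c=calibration('wrist');C=-c['R'].T@c['t'];print('cam in tool',R.T@(C-p), R.T@c['R'].T)
for dy in(-.011,0,.011):
  for dz in (0,-.01,-.0187,-.03): print(dy,dz,proj('wrist',p+R@np.array([0,dy,dz]),c))
E
```

```text
cam in tool [ 0.0006 -0.0777 -0.1811] [[ 1.     -0.0003  0.0008]
 [ 0.      0.9519  0.3064]
 [-0.0009 -0.3064  0.9519]]
-0.011 0 [[255.5331 206.3347]]
-0.011 -0.01 [[255.4881 211.9278]]
-0.011 -0.0187 [[255.4454 217.277 ]]
-0.011 -0.03 [[255.3841 225.0025]]
0 0 [[255.5557 221.9184]]
0 -0.01 [[255.5136 228.1549]]
0 -0.0187 [[255.4739 234.0942]]
0 -0.03 [[255.4172 242.6269]]
0.011 0 [[255.5793 236.8322]]
0.011 -0.01 [[255.5402 243.6167]]
0.011 -0.0187 [[255.5034 250.0492]]
0.011 -0.03 [[255.4513 259.2401]]
```

```bash
python3 - <<'E'
from h import *
o=observe();p=o['tool_pos'];R=o['eef_rot'];c=calibration('wrist')
for dz in (0,-.01,-.02,-.03,-.04,-.05): print(dz,proj('side',p+R@np.array([0,0,dz])),[proj('wrist',p+R@np.array([x,-.011,dz]),c)[0] for x in(0,.01)])
im=get_image('side')[90:130,270:310]; cv2.imwrite('pics/s3.png',cv2.resize(im,None,fx=15,fy=15,interpolation=cv2.INTER_NEAREST))
E
```

```text
0 [[286.0423 124.8254]] [array([255.5331, 206.3347]), array([270.9334, 206.3206])]
-0.01 [[286.2144 122.1826]] [array([255.4881, 211.9278]), array([271.6767, 211.9076])]
-0.02 [[286.3883 119.5112]] [array([255.4387, 218.1188]), array([272.4957, 218.0905])]
-0.03 [[286.5641 116.8109]] [array([255.3841, 225.0025]), array([273.4019, 224.9637])]
-0.04 [[286.7418 114.081 ]] [array([255.3235, 232.6934]), array([274.4086, 232.6408])]
-0.05 [[286.9215 111.3212]] [array([255.256 , 241.3298]), array([275.5319, 241.2591])]
```

View pics/s3.png

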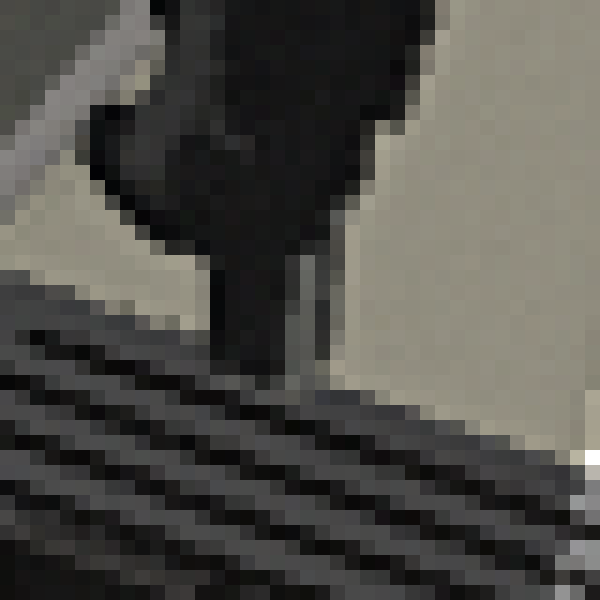

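Call:
apply_moves([
  [[0,0,0],[0,0,-0.03],0.5],
  [[0,0,0],[0.02,0,-0.03],0.5],
  [[0,0,0],[0.037,0.002,-0.03],0.5],
  [[0,0,0],[0.037,0.002,-0.01],0.5],
  [[0,0,0],[0.037,0.002,0],0.5],
])

```text
time: 5.55
tool_pos: [0.6105, 0.1117, 0.149]
eef_rot: [[-0.133, -0.991, -0.004], [-0.991, 0.133, -0.001], [0.001, 0.004, -1.0]]
ft_force: [-0.4, 0.0, -1.0]
gripper_width: 0.0428
```

```bash
python3 - <<'E'
from h import *
to(.615,.1145,.149,82.5)
im=get_image('wrist'); cv2.imwrite('pics/w4.png',im)
im=get_image('side')[90:150,260:340]; cv2.imwrite('pics/s4.png',cv2.resize(im,None,fx=9,fy=9,interpolation=cv2.INTER_NEAREST))
E
```

```text
t 5.55 pos [0.6105 0.1117 0.149 ] turn [ 0.0041 -0.0012 -0.0022] shift [-0.0034 -0.0041 -0.    ] w 0.04282782535817736 F [-0.3692  0.0416 -1.0477] j6 102.77322711724436 toolx yaw -97.62786249928035
```

View pics/w4.png

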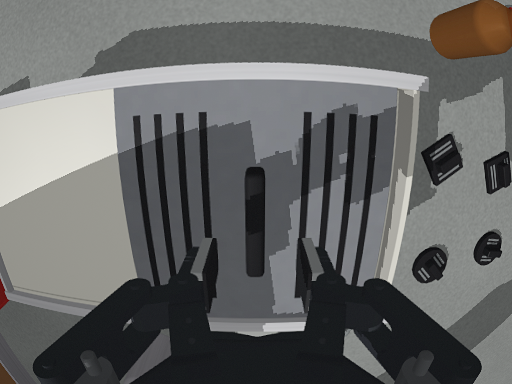

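View pics/s4.png

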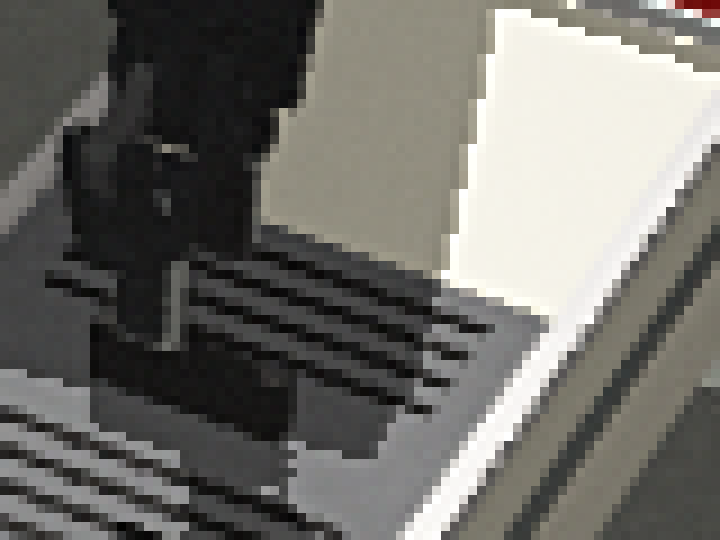

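```bash
python3 - <<'E'
from h import *
from scipy.optimize import least_squares
o=observe();p=o['tool_pos'];R=o['eef_rot'];c=calibration('wrist')
f=lambda X:np.r_[proj('wrist',X,c)[0]-[305,239],proj('side',X)[0]-[280.5,128.5]]
s=least_squares(f,p); print(s.x,s.fun,R.T@(s.x-p))
print(proj('side',p),proj('side',[.615,.114,.167]))
E
python3 - <<'E'
import cv2
im=cv2.imread('pics/w4.png')[200:384,130:390]; cv2.imwrite('pics/w4z.png',cv2.resize(im,None,fx=3,fy=3,interpolation=cv2.INTER_CUBIC))
E
```

```text
[0.617  0.0859 0.1939] [-0.004  -0.415  -1.7447 -1.4001] [ 0.0255 -0.0099 -0.0452]
[[279.0064 132.9301]] [[280.9763 128.1522]]
```

View pics/w4z.png

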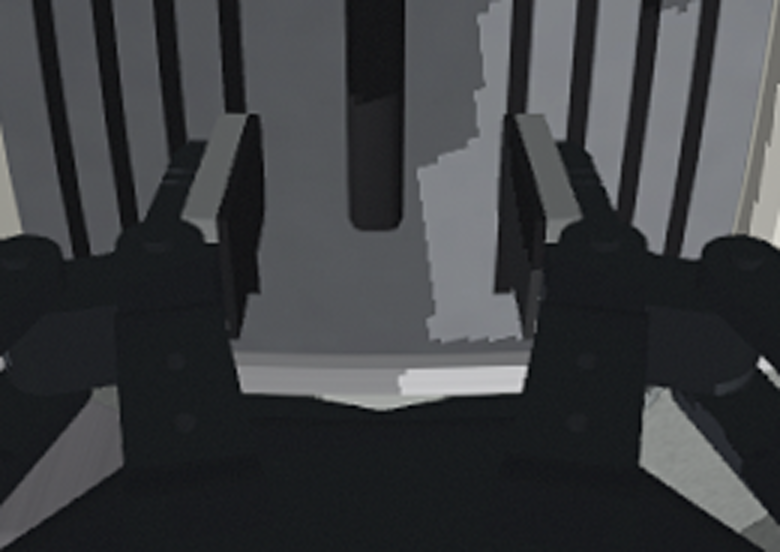

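```bash
python3 - <<'E'
from h import *
o=observe();p=o['tool_pos'];R=o['eef_rot'];c=calibration('wrist')
for y in (-.038,-.0425,-.011,.011):
  for dz in (-.04,-.06,-.075,-.09,-.1,-.12): print(y,dz,proj('wrist',p+R@np.array([.0,y,dz]),c)[0],proj('wrist',p+R@np.array([.0215,y,dz]),c)[0])
E
```

```text
-0.038 -0.04 [255.2605 182.9017] [298.6055 182.9658]
-0.038 -0.06 [255.0877 195.5289] [304.8285 195.5031]
-0.038 -0.075 [254.9218 207.7836] [310.7745 207.6157]
-0.038 -0.09 [254.7116 223.5044] [318.263  223.0621]
-0.038 -0.1 [254.5381 236.653 ] [324.4028 235.8919]
-0.038 -0.12 [254.0743 272.6023] [340.5999 270.4967]
-0.0425 -0.04 [255.2485 174.0413] [298.9553 174.1673]
-0.0425 -0.06 [255.0708 185.4418] [305.333  185.5071]
-0.0425 -0.075 [254.899 196.566] [311.4635 196.5228]
-0.0425 -0.09 [254.6794 210.9345] [319.2412 210.6657]
-0.0425 -0.1 [254.4965 223.0466] [325.6703 222.5022]
-0.0425 -0.12 [253.9989 256.6681] [342.8852 254.8838]
-0.011 -0.04 [255.3432 232.6649] [296.1894 232.4237]
-0.011 -0.06 [255.203  251.0511] [301.3951 250.6056]
-0.011 -0.075 [255.0744 268.2242] [306.1698 267.5244]
-0.011 -0.09 [254.9202 289.261 ] [311.9015 288.1589]
-0.011 -0.1 [254.8    305.9961] [316.3681 304.4992]
-0.011 -0.12 [254.5095 347.8984] [327.1862 345.1126]
0.011 -0.04 [255.4184 268.247 ] [293.9864 267.8453]
0.011 -0.06 [255.3043 289.345 ] [298.3666 288.7119]
0.011 -0.075 [255.2037 308.4136] [302.2494 307.5187]
0.011 -0.09 [255.0881 330.934 ] [306.7407 329.6634]
0.011 -0.1 [255.0017 348.2042] [310.115  346.5961]
0.011 -0.12 [254.8058 389.0902] [317.857  386.5178]
```

```bash
python3 - <<'E'
from h import *
for uv in [(255.5,168),(255.5,276)]: print(ray('wrist',uv,.167))
E
```

```text
[0.6507 0.107  0.167 ]
[0.5799 0.1166 0.167 ]
```

Call:
apply_moves([
  [[0,0,0],[0,-0.002,0.01],0.5],
  [[0,0,0],[0,-0.004,0.02],0.5],
  [[0,0,0],[0,-0.004,0.03],0.5],
  [[0,0,0],[0,-0.004,0.036],0.5],
  [[0,0,0],[0,-0.004,0.036],0.5],
])

```text
time: 6.28
tool_pos: [0.6155, 0.113, 0.1148]
eef_rot: [[-0.131, -0.991, -0.001], [-0.991, 0.131, -0.0], [0.0, 0.001, -1.0]]
ft_force: [0.7, -0.9, -0.2]
gripper_width: 0.0429
```

```bash
python3 - <<'E'
from h import *
to(.615,.1145,.105,82.5)
im=get_image('wrist'); cv2.imwrite('pics/w5.png',im)
im=get_image('side')[90:150,260:340]; cv2.imwrite('pics/s5.png',cv2.resize(im,None,fx=9,fy=9,interpolation=cv2.INTER_NEAREST))
E
```

```text
t 6.275 pos [0.6155 0.113  0.1148] turn [ 0.0014 -0.0005 -0.0001] shift [-0.0014  0.0006  0.0098] w 0.04285765100581843 F [ 0.694  -0.884  -0.1724] j6 102.72361702615653 toolx yaw -97.50631138673545
```

View pics/w5.png

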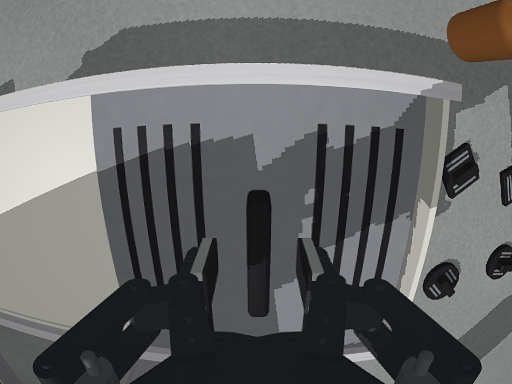

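View pics/s5.png

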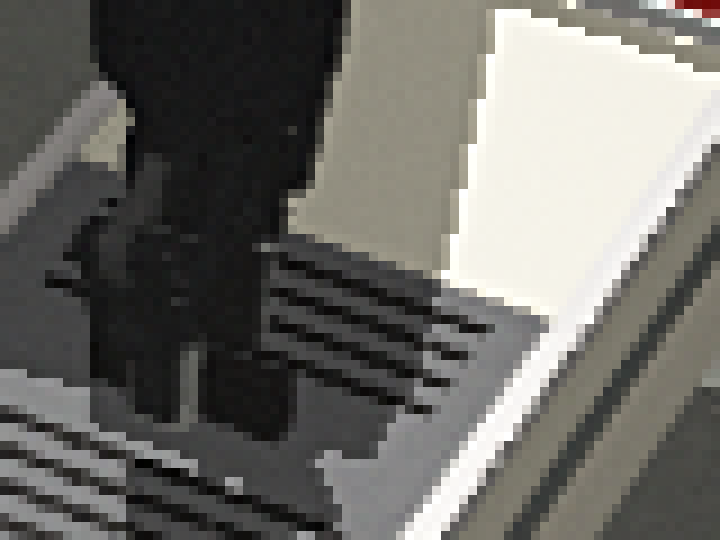

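Call:
apply_moves([
  [[0,0,0],[0,0,0.006],0.5],
  [[0,0,0],[0,0,0.01],0.8],
  [[0,0,0],[0,0,0.01],1],
  [[0,0,0],[0,0,0.01],1],
  [[0,0,0],[0,0,0.01],1],
])

```text
time: 7.0
tool_pos: [0.6156, 0.1129, 0.1052]
eef_rot: [[-0.131, -0.991, -0.001], [-0.991, 0.131, -0.0], [0.0, 0.001, -1.0]]
ft_force: [-0.3, 1.3, -1.9]
gripper_width: 0.0108
```

```bash
python3 - <<'E'
from h import *
to(.615,.1145,.105,82.5)
E
```

```text
t 7.0 pos [0.6156 0.1129 0.1052] turn [ 0.001  -0.0003 -0.0004] shift [-0.0015  0.0008  0.0002] w 0.010763280362943998 F [-0.2608  1.2853 -1.9322] j6 102.7302097372138 toolx yaw -97.52341960833805
```

Call:
apply_moves([
  [[0,0,0],[-0.02,0,0],1],
  [[0,0,0],[-0.05,0,0],1],
  [[0,0,0],[-0.09,0,0],1],
  [[0,0,0],[-0.125,0,0],1],
  [[0,0,0],[-0.15,0,0],1],
])

```text
time: 7.62
tool_pos: [0.6357, 0.2627, 0.1053]
eef_rot: [[-0.131, -0.991, -0.0], [-0.991, 0.131, -0.001], [0.001, -0.0, -1.0]]
ft_force: [1.4, -3.9, -1.4]
gripper_width: 0.0104
```

Call:
apply_moves([
  [[0,0,0],[-0.004,0,0],1],
  [[0,0,0],[-0.007,0,0],1],
  [[0,0,0],[-0.01,0,0],1],
  [[0,0,0],[-0.012,0,0],1],
  [[0,0,0],[-0.012,0,0],1],
])

```text
time: 8.25
tool_pos: [0.6371, 0.2731, 0.1053]
eef_rot: [[-0.131, -0.991, -0.001], [-0.991, 0.131, -0.0], [0.0, 0.0, -1.0]]
ft_force: [0.7, -3.6, -4.9]
gripper_width: 0.0105
```

```bash
python3 - <<'E'
from h import *
o=observe(); c=np.array([.621,.186]);a=np.radians(-7.5);yc=np.array([-np.sin(a),np.cos(a)])
print(o['tool_pos'],o['ft_force'],o['gripper_width'],(o['tool_pos'][:2]-c)@yc+.095)
E
```

```text
[0.6371 0.2731 0.1053] [ 0.7375 -3.5533 -4.8866] 0.010481421496203115 0.18344853485603668
```

Nearly at the stop; I'll push a few mm more.

Call:
apply_moves([
  [[0,0,0],[-0.002,0,0],1],
  [[0,0,0],[-0.004,0,0],1],
  [[0,0,0],[-0.006,0,0],1],
  [[0,0,0],[-0.006,0,0],1],
  [[0,0,0],[-0.006,0,0],1],
])

```text
time: 8.88
tool_pos: [0.6373, 0.2757, 0.1053]
eef_rot: [[-0.133, -0.991, -0.003], [-0.991, 0.133, -0.006], [0.007, 0.002, -1.0]]
ft_force: [-1.5, -11.3, -4.2]
gripper_width: 0.0107
```

```bash
python3 - <<'E'
from h import *
o=observe(); c=np.array([.621,.186]);a=np.radians(-7.5);yc=np.array([-np.sin(a),np.cos(a)])
print(o['tool_pos'],o['ft_force'],o['gripper_width'],(o['tool_pos'][:2]-c)@yc+.095)
E
```

```text
[0.6373 0.2757 0.1053] [ -1.5137 -11.3321  -4.2233] 0.010665071499744796 0.1860752372531692
```

Call:
apply_moves([
  [[0,0,0],[0.003,0,0],0.7],
  [[0,0,0],[0.003,0,0],0.5],
  [[0,0,0],[0.003,0,-0.03],0.5],
  [[0,0,0],[0.003,0,-0.08],0.5],
  [[0,0,0],[0.03,0,-0.13],0.5],
])

```text
time: 9.5
tool_pos: [0.6336, 0.2523, 0.2377]
eef_rot: [[-0.127, -0.992, 0.001], [-0.992, 0.127, 0.002], [-0.002, -0.001, -1.0]]
ft_force: [1.2, -0.4, -0.6]
gripper_width: 0.0428
```

Call:
apply_moves([
  [[0,0,0],[0.05,0,-0.03],0.5],
  [[0,0,0],[0.1,0.01,-0.04],0.5],
  [[0,0,0],[0.15,0.01,-0.04],0.5],
  [[0,0,0],[0.175,0.01,-0.04],0.5],
  [[0,0,0],[0.175,0.01,-0.04],0.5],
])

```text
time: 10.12
tool_pos: [0.6014, 0.0767, 0.2775]
eef_rot: [[-0.133, -0.991, 0.003], [-0.991, 0.133, 0.001], [-0.001, -0.003, -1.0]]
ft_force: [-0.0, 0.6, -0.0]
gripper_width: 0.0426
```

```bash
python3 - <<'E'
from h import *
o=observe(); print(o['tool_pos'],o['ft_force'],o['time'])
im=get_image('wrist'); cv2.imwrite('pics/w6.png',im)
for q in ['guard_handle','recess_round','recess_square','used_round','used_square','fresh_round','fresh_square']:
  for d in landmark_of(q,'wrist'): print(q,d)
E
```

```text
[0.6014 0.0767 0.2775] [-0.0073  0.6288 -0.0314] 10.125
guard_handle {'position': [0.6343, 0.2798, 0.1557], 'score': 0.76}
guard_handle {'position': [0.5658, -0.2393, 0.0027], 'score': 0.35}
recess_square {'position': [0.6474, 0.0423, 0.1141], 'score': 0.61}
used_round {'position': [0.5601, 0.0564, 0.108], 'score': 0.66}
used_square {'position': [0.5713, 0.1397, 0.108], 'score': 0.57}
used_square {'position': [0.4436, -0.1178, 0.0017], 'score': 0.26}
fresh_round {'position': [0.4404, -0.1173, 0.0011], 'score': 0.8}
fresh_round {'position': [0.4462, -0.2337, -0.0036], 'score': 0.68}
fresh_square {'position': [0.5678, -0.2378, 0.003], 'score': 0.9}
fresh_square {'position': [0.791, -0.3062, 0.0046], 'score': 0.89}
fresh_square {'position': [0.6032, -0.1262, -0.0016], 'score': 0.87}
```

View pics/w6.png

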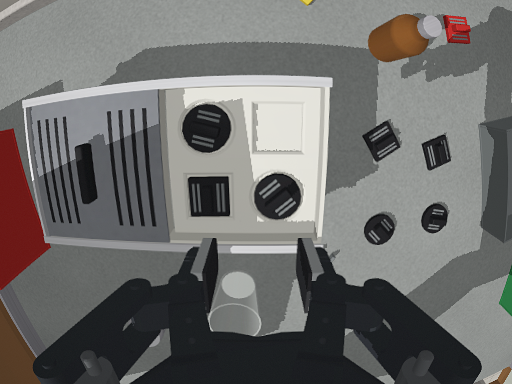

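```bash
python3 - <<'E'
from h import *
im=cv2.imread('pics/w6.png')
a=im[85:240,155:335]; cv2.imwrite('pics/w6a.png',cv2.resize(a,None,fx=4.2,fy=3.85,interpolation=cv2.INTER_CUBIC))
a=im[110:260,350:470]; cv2.imwrite('pics/w6b.png',cv2.resize(a,None,fx=4,fy=4,interpolation=cv2.INTER_CUBIC))
E
```

```text
(no output)
```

View pics/w6a.png

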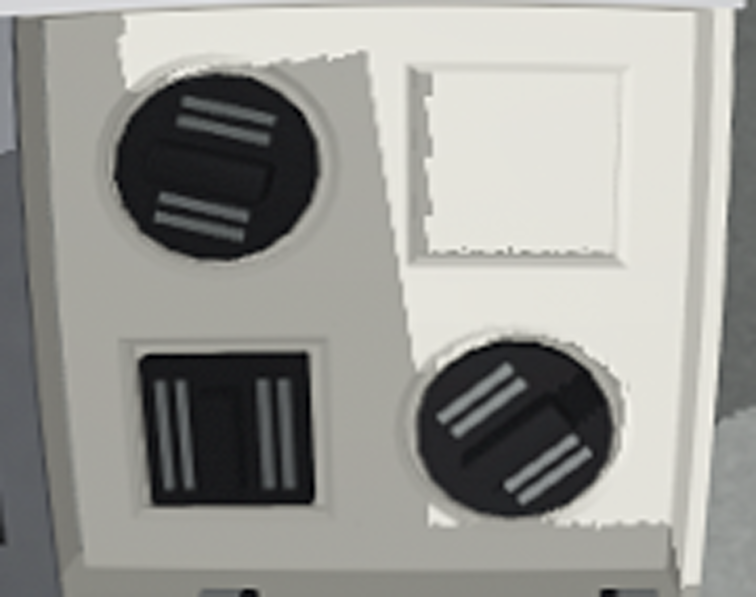

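View pics/w6b.png

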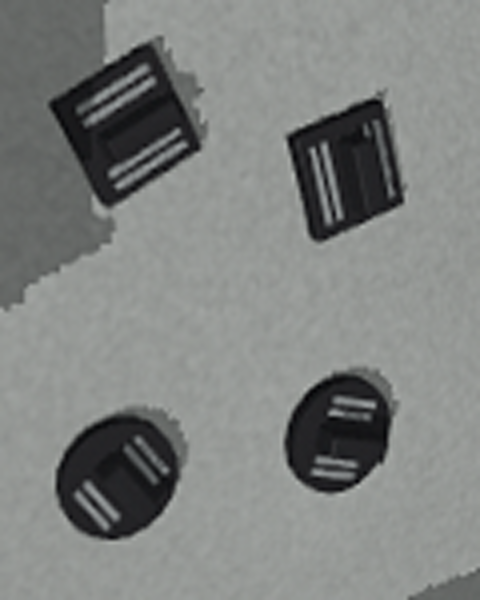

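```bash
cat > pts.py <<'E'
from h import *
def A(X,Y): return (155+(X+.5)/4.2-.5, 85+(Y+.5)/3.85-.5)
def B(X,Y): return (350+(X+.5)/4-.5, 110+(Y+.5)/4-.5)
def fit(name,f,z,s1,s2):
    P=np.array([ray('wrist',f(*p),z) for p in (*s1,*s2)])
    c=P.mean(0); d=(P[1]-P[0])+(P[3]-P[2])
    print(name,c[:2],'rib yaw %.1f'%np.degrees(np.arctan2(d[1],d[0])), 'len',np.linalg.norm(P[1]-P[0]),np.linalg.norm(P[3]-P[2]))
fit('usedRA',A,.118,[(185,103),(275,121)],[(155,217),(243,237)])
fit('usedS',A,.118,[(160,380),(169,490)],[(286,380),(294,488)])
fit('usedRB',A,.118,[(440,418),(508,367)],[(522,502),(590,452)])
fit('S1',B,.010,[(80,107),(148,68)],[(115,187),(187,143)])
fit('S2',B,.010,[(312,147),(327,225)],[(376,122),(397,198)])
fit('R1',B,.010,[(77,490),(106,528)],[(138,437),(168,472)])
fit('R2',B,.010,[(333,400),(376,406)],[(315,473),(355,480)])
P=np.array([ray('wrist',A(*p),.115) for p in [(408,65),(628,68),(625,265),(412,262)]]); print('sq rec',P[:,:2],P.mean(0))
E
python3 pts.py
```

```text
usedRA [0.6556 0.1297] rib yaw -111.9 len 0.025351201570349646 0.025442185267817795
usedS [0.573  0.1402] rib yaw 173.6 len 0.036778567121173125 0.03571195031308906
usedRB [0.5622 0.0577] rib yaw -56.5 len 0.025170988574592754 0.02566568002667282
S1 [ 0.5975 -0.1258] rib yaw -66.0 len 0.03370278685070346 0.036934576136844414
S2 [ 0.5691 -0.2354] rib yaw -163.0 len 0.03608769417935443 0.03726390761301396
R1 [ 0.4412 -0.1207] rib yaw -143.4 len 0.025994440262876017 0.025007632636571114
R2 [ 0.4423 -0.2392] rib yaw -106.6 len 0.026954356361339388 0.02586547847952289
sq rec [[0.6788 0.0732]
 [0.671  0.0141]
 [0.6115 0.0211]
 [0.6198 0.08  ]] [0.6453 0.0471 0.115 ]
```

```bash
python3 - <<'E'
from h import *
to(.573,.1403,.083,82.65)
E
```

```text
t 10.525 pos [0.6013 0.0786 0.2755] turn [ 0.0002  0.0001 -0.0014] shift [-0.0575  0.036   0.1925] w 0.04269881586824189 F [ 0.866   0.7842 -0.5131] j6 99.52074747042984 toolx yaw -97.43154936530246
```

Call:
apply_moves([
  [[0,0,0],[-0.03,0.018,0.04],0.6],
  [[0,0,0],[-0.0575,0.036,0.08],0.6],
  [[0,0,0],[-0.0575,0.036,0.13],0.6],
  [[0,0,0],[-0.0575,0.036,0.16],0.6],
  [[0,0,0],[-0.0575,0.036,0.165],0.6],
])

```text
time: 11.15
tool_pos: [0.5709, 0.1396, 0.1075]
eef_rot: [[-0.13, -0.991, -0.006], [-0.992, 0.13, -0.001], [0.002, 0.006, -1.0]]
ft_force: [0.1, -0.5, -0.2]
gripper_width: 0.0342
```

```bash
python3 - <<'E'
from h import *
to(.573,.1403,.083,82.65)
im=get_image('wrist'); cv2.imwrite('pics/w7.png',im[100:384,100:412])
E
```

```text
t 11.15 pos [0.5709 0.1396 0.1075] turn [ 0.006  -0.0016 -0.0021] shift [-0.001  -0.0021  0.0245] w 0.0342243683920089 F [ 0.1233 -0.4624 -0.1946] j6 105.67805741875999 toolx yaw -97.46832405062452
```

View pics/w7.png

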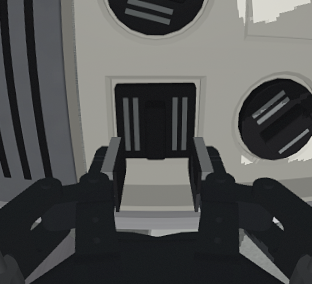

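Call:
apply_moves([
  [[0,0,0],[-0.001,0,0.012],0.6],
  [[0,0,0],[-0.001,0,0.022],0.6],
  [[0,0,0],[-0.001,0,0.025],0.6],
  [[0,0,0],[-0.001,0,0.025],0.6],
  [[0,0,0],[-0.001,0,0.025],0.6],
])

```text
time: 11.82
tool_pos: [0.5735, 0.1403, 0.0862]
eef_rot: [[-0.131, -0.991, 0.001], [-0.991, 0.131, 0.0], [-0.0, -0.001, -1.0]]
ft_force: [-0.2, 0.9, -0.2]
gripper_width: 0.0344
```

```bash
python3 - <<'E'
from h import *
to(.573,.1403,.081,82.65)
im=get_image('wrist'); cv2.imwrite('pics/w8.png',cv2.resize(im[150:384,150:362],None,fx=2.5,fy=2.5))
im=get_image('side')[70:160,230:330]; cv2.imwrite('pics/s8.png',cv2.resize(im,None,fx=6,fy=6,interpolation=cv2.INTER_NEAREST))
E
```

```text
t 11.825 pos [0.5735 0.1403 0.0862] turn [-0.0009  0.0002 -0.003 ] shift [0.     0.0005 0.0052] w 0.034376693760744675 F [-0.1871  0.9484 -0.2209] j6 105.76923850519763 toolx yaw -97.52296654937334
```

View pics/w8.png

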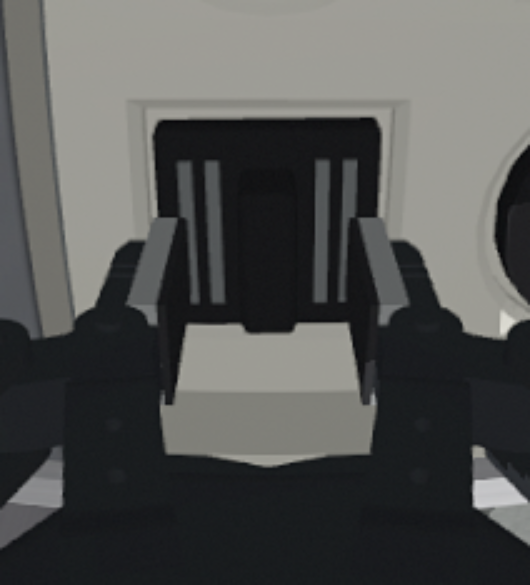

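View pics/s8.png

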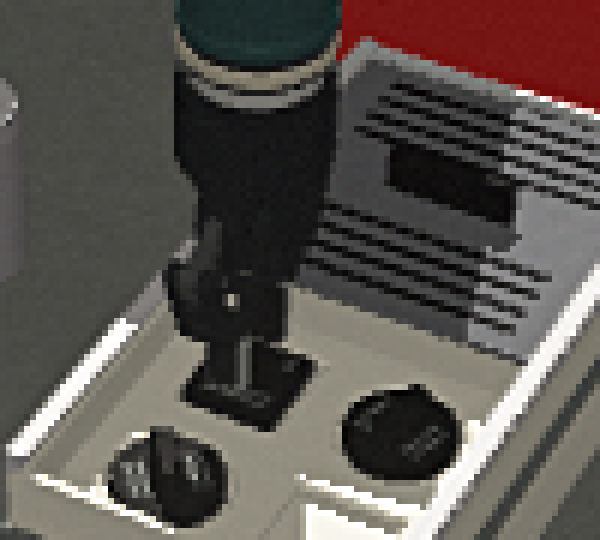

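Call:
apply_moves([
  [[0,0,0],[0,0,0.006],0.6],
  [[0,0,0],[0,0,0.006],1],
  [[0,0,0],[0,0,0.006],1],
  [[0,0,0],[0,0,0.006],1],
  [[0,0,0],[0,0,0.006],1],
])

```text
time: 12.55
tool_pos: [0.5734, 0.1403, 0.08]
eef_rot: [[-0.131, -0.991, 0.001], [-0.991, 0.131, 0.0], [-0.0, -0.001, -1.0]]
ft_force: [-0.3, -1.1, 3.3]
gripper_width: 0.0102
```

Call:
apply_moves([
  [[0,0,0],[0,0,-0.01],1],
  [[0,0,0],[0,0,-0.04],1],
  [[0,0,0],[0,0,-0.09],1],
  [[0,0,0],[0,0,-0.13],1],
  [[0,0,0],[0,0,-0.15],1],
])

```text
time: 13.18
tool_pos: [0.5739, 0.1404, 0.2332]
eef_rot: [[-0.131, -0.991, 0.004], [-0.991, 0.131, 0.001], [-0.001, -0.004, -1.0]]
ft_force: [0.4, -0.1, -1.0]
gripper_width: 0.0099
```

```bash
python3 - <<'E'
from h import *
to(.575,-.445,.18,82.65)
im=get_image('wrist'); cv2.imwrite('pics/w9.png',im)
E
```

```text
t 13.175 pos [0.5739 0.1404 0.2332] turn [-0.0042  0.0011 -0.0029] shift [ 0.5803 -0.0775  0.0529] w 0.009888667091614428 F [ 0.3516 -0.0784 -1.0147] j6 105.77082955596411 toolx yaw -97.51762280791657
```

View pics/w9.png

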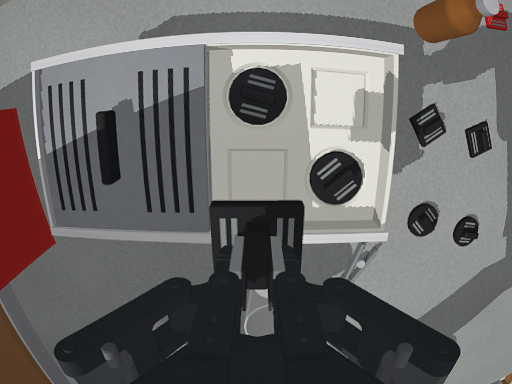

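Call:
apply_moves([
  [[0,0,0],[0.055,-0.007,0],1],
  [[0,0,0],[0.115,-0.015,0],1],
  [[0,0,0],[0.175,-0.023,0],1],
  [[0,0,0],[0.235,-0.031,0],1],
  [[0,0,0],[0.295,-0.039,0],1],
])

```text
time: 13.85
tool_pos: [0.5725, -0.159, 0.2287]
eef_rot: [[-0.131, -0.991, -0.001], [-0.991, 0.131, 0.001], [-0.0, 0.001, -1.0]]
ft_force: [0.5, -0.4, -1.5]
gripper_width: 0.0104
```

Call:
apply_moves([
  [[0,0,0],[0.06,-0.008,0],1],
  [[0,0,0],[0.12,-0.016,0],1],
  [[0,0,0],[0.18,-0.024,0.01],1],
  [[0,0,0],[0.24,-0.032,0.04],1],
  [[0,0,0],[0.285,-0.038,0.07],1],
])

```text
time: 14.48
tool_pos: [0.5732, -0.447, 0.1585]
eef_rot: [[-0.132, -0.991, 0.0], [-0.991, 0.132, -0.0], [0.0, -0.0, -1.0]]
ft_force: [1.1, 0.5, -1.6]
gripper_width: 0.0101
```

```bash
python3 - <<'E'
from h import *
to(.575,-.445,.02,82.65)
im=get_image('wrist'); cv2.imwrite('pics/w10.png',im)
E
```

```text
t 14.475 pos [ 0.5732 -0.447   0.1585] turn [-0.0001 -0.     -0.0037] shift [-0.0022 -0.0015  0.1385] w 0.01009688445662156 F [ 1.1217  0.4546 -1.59  ] j6 55.150612348082454 toolx yaw -97.56311037210233
```

View pics/w10.png

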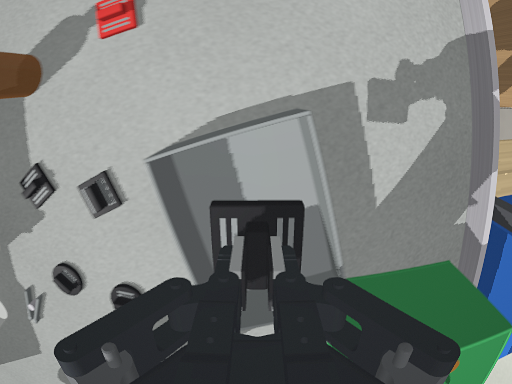

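```bash
python3 - <<'E'
from h import *
for uv in [(147,159),(308,110),(342,270)]: print(ray('wrist',uv,.08)[:2])
for uv in [(38,183),(100,192),(67,278),(127,295)]: print(ray('wrist',uv,.01)[:2])
E
```

```text
[ 0.6118 -0.3599]
[ 0.633  -0.5054]
[ 0.4723 -0.5277]
[ 0.5997 -0.1539]
[ 0.572 -0.256]
[ 0.448  -0.1422]
[ 0.4158 -0.2422]
```

Call:
apply_moves([
  [[0,0,0],[-0.01,-0.001,0.05],1],
  [[0,0,0],[-0.015,-0.001,0.1],1],
  [[0,0,0],[-0.015,-0.001,0.138],1],
  [[0,0,0],[-0.015,-0.001,0.138],0.6],
  [[0,0,0],[-0.015,-0.001,0.138],0.5],
])

```text
time: 15.15
tool_pos: [0.5774, -0.4307, 0.0236]
eef_rot: [[-0.131, -0.991, 0.002], [-0.991, 0.131, -0.002], [0.001, -0.002, -1.0]]
ft_force: [0.6, -0.2, 0.4]
gripper_width: 0.0425
```

Call:
apply_moves([
  [[0,0,0],[0,0,-0.04],0.5],
  [[0,0,0],[0,0,-0.1],0.5],
  [[0,0,0],[0,0,-0.16],0.5],
  [[0,0,0],[-0.05,0,-0.2],0.5],
  [[0,0,0],[-0.1,0,-0.21],0.5],
])

```text
time: 15.78
tool_pos: [0.5915, -0.3318, 0.2413]
eef_rot: [[-0.133, -0.991, 0.013], [-0.991, 0.133, -0.008], [0.007, -0.014, -1.0]]
ft_force: [1.4, -0.2, -0.8]
gripper_width: 0.0428
```

```bash
python3 - <<'E'
from h import *
to(.6556,.1297,.25,-22)
im=get_image('top'); cv2.imwrite('pics/t11.png',cv2.resize(im[80:260,100:420],None,fx=2.5,fy=2.5,interpolation=cv2.INTER_CUBIC))
E
```

```text
t 15.775 pos [ 0.5915 -0.3318  0.2413] turn [-0.0072 -0.0146 -1.3198] shift [-0.4659 -0.0025 -0.0118] w 0.04281395079035848 F [ 1.4316 -0.1902 -0.7903] j6 63.54048879626554 toolx yaw -97.62472796043785
```

View pics/t11.png

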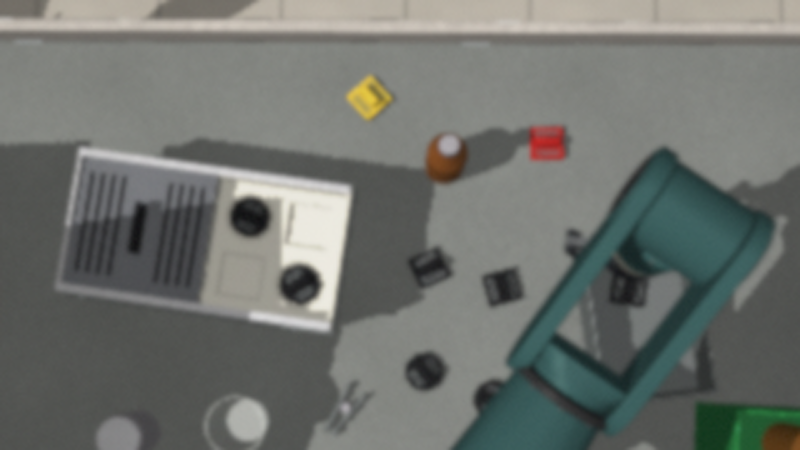

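Call:
apply_moves([
  [[0,0,-0.18],[-0.06,0,0],0.6],
  [[0,0,-0.36],[-0.12,0,0],0.6],
  [[0,0,-0.54],[-0.18,0,0],0.6],
  [[0,0,-0.72],[-0.24,0,0],0.6],
  [[0,0,-0.9],[-0.3,0,0],0.6],
])

```text
time: 16.45
tool_pos: [0.6298, -0.0319, 0.2357]
eef_rot: [[0.699, -0.715, 0.007], [-0.715, -0.699, -0.001], [0.005, -0.004, -1.0]]
ft_force: [0.6, 0.3, -0.1]
gripper_width: 0.034
```

```bash
python3 - <<'E'
from h import *
to(.6556,.1297,.13,-22)
E
```

```text
t 16.45 pos [ 0.6298 -0.0319  0.2357] turn [-0.0028 -0.0061 -0.4123] shift [-0.098  -0.131   0.1057] w 0.034010134651971266 F [ 0.598   0.2876 -0.121 ] j6 37.578334121310114 toolx yaw -45.62303796819815
```

Call:
apply_moves([
  [[0,0,-0.15],[-0.03,-0.04,0],0.6],
  [[0,0,-0.3],[-0.06,-0.08,0.01],0.6],
  [[0,0,-0.412],[-0.09,-0.12,0.03],0.6],
  [[0,0,-0.412],[-0.098,-0.131,0.07],0.6],
  [[0,0,-0.412],[-0.098,-0.131,0.105],0.6],
])

```text
time: 17.08
tool_pos: [0.6563, 0.13, 0.1291]
eef_rot: [[0.926, -0.378, 0.006], [-0.378, -0.926, 0.001], [0.005, -0.003, -1.0]]
ft_force: [-0.2, -0.3, -0.1]
gripper_width: 0.0342
```

```bash
python3 - <<'E'
from h import *
get_image('wrist');im=get_image('wrist'); c=calibration('wrist'); cv2.imwrite('pics/w12.png',im); 
to(.6556,.1297,.081,-22)
np.savez('c12.npz',**{k:v for k,v in c.items()})
E
```

```text
t 17.175 pos [0.653  0.1283 0.124 ] turn [ 0.0028  0.0048 -0.0051] shift [ 0.0021 -0.0024  0.043 ] w 0.03403420140941227 F [-1.5967  0.0885 -0.2033] j6 28.532533536281484 toolx yaw -22.292028749546066
```

View pics/w12.png

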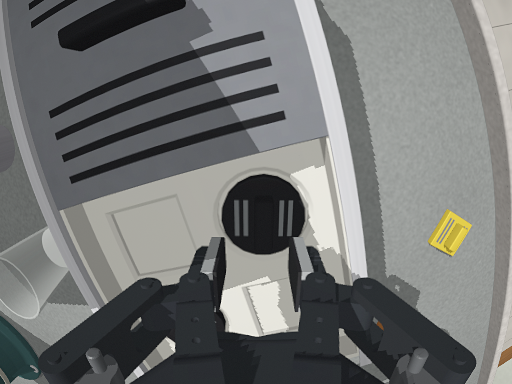

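Call:
apply_moves([
  [[0,0,0],[0.002,-0.002,0.025],0.6],
  [[0,0,0],[0.002,-0.002,0.043],0.6],
  [[0,0,0],[0.002,-0.002,0.043],0.7],
  [[0,0,0],[0.002,-0.002,0.043],1],
  [[0,0,0],[0.002,-0.002,0.043],1],
])

```text
time: 17.8
tool_pos: [0.6584, 0.1291, 0.0855]
eef_rot: [[0.925, -0.38, 0.003], [-0.38, -0.925, 0.0], [0.003, -0.001, -1.0]]
ft_force: [-0.1, -0.3, 1.2]
gripper_width: 0.0098
```

Call:
apply_moves([
  [[0,0,0],[0,0,0],1],
  [[0,0,0],[0,0,-0.01],1],
  [[0,0,0],[0,0,-0.05],1],
  [[0,0,0],[0,0,-0.1],1],
  [[0,0,0],[0,0,-0.14],1],
])

```text
time: 18.42
tool_pos: [0.6577, 0.1292, 0.2265]
eef_rot: [[0.925, -0.38, 0.002], [-0.38, -0.925, 0.0], [0.002, -0.001, -1.0]]
ft_force: [0.9, 0.4, -0.2]
gripper_width: 0.0101
```

```bash
python3 - <<'E'
from h import *
to(.515,-.433,.18,-22)
im=get_image('wrist');  cv2.imwrite('pics/w13.png',im[60:384,60:452]); 
E
```

```text
t 18.425 pos [0.6577 0.1292 0.2265] turn [-0.0009 -0.0017 -0.0059] shift [0.0817 0.5743 0.0461] w 0.010056461455727556 F [ 0.9017  0.3618 -0.2023] j6 28.611139174663897 toolx yaw -22.33882901887533
```

View pics/w13.png

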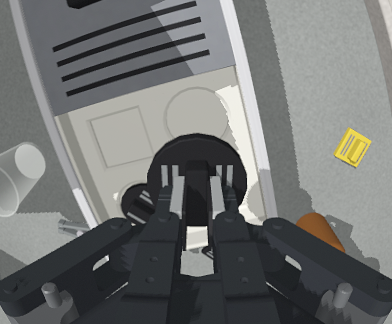

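Call:
apply_moves([
  [[0,0,0],[0.008,0.055,0],1],
  [[0,0,0],[0.016,0.114,0],1],
  [[0,0,0],[0.025,0.174,0],1],
  [[0,0,0],[0.033,0.234,0],1],
  [[0,0,0],[0.042,0.294,0],1],
])

```text
time: 19.1
tool_pos: [0.5838, -0.1604, 0.2237]
eef_rot: [[0.925, -0.38, 0.0], [-0.38, -0.925, -0.0], [0.0, -0.0, -1.0]]
ft_force: [0.9, -0.0, -0.0]
gripper_width: 0.0101
```

```bash
python3 - <<'E'
from h import *
to(.508,-.437,.15,-22)
E
```

```text
t 19.1 pos [ 0.5838 -0.1604  0.2237] turn [-0.     -0.0002 -0.0057] shift [0.035  0.2847 0.0737] w 0.010081128472294849 F [ 0.9319 -0.0024 -0.0111] j6 1.5991215301313657 toolx yaw -22.324299195929605
```

Call:
apply_moves([
  [[0,0,0],[0.008,0.06,0],1],
  [[0,0,0],[0.016,0.12,0],1],
  [[0,0,0],[0.024,0.18,0.01],1],
  [[0,0,0],[0.031,0.24,0.03],1],
  [[0,0,0],[0.035,0.283,0.07],1],
])

```text
time: 19.73
tool_pos: [0.5093, -0.4373, 0.1555]
eef_rot: [[0.924, -0.382, 0.004], [-0.382, -0.924, -0.004], [0.005, 0.002, -1.0]]
ft_force: [1.4, 0.5, -1.1]
gripper_width: 0.0101
```

Call:
apply_moves([
  [[0,0,0],[0,0,0.06],1],
  [[0,0,0],[0,0,0.11],1],
  [[0,0,0],[0,0,0.135],1],
  [[0,0,0],[0,0,0.135],0.6],
  [[0,0,0],[0,0,0.135],0.5],
])

```text
time: 20.35
tool_pos: [0.5104, -0.4347, 0.0208]
eef_rot: [[0.925, -0.38, 0.002], [-0.38, -0.925, -0.002], [0.003, 0.001, -1.0]]
ft_force: [-0.7, 0.3, 0.3]
gripper_width: 0.0424
```

Call:
apply_moves([
  [[0,0,-0.15],[0,0,-0.04],0.5],
  [[0,0,-0.3],[0,0,-0.1],0.5],
  [[0,0,-0.45],[0,0,-0.16],0.5],
  [[0,0,-0.6],[0,-0.05,-0.19],0.6],
  [[0,0,-0.75],[0,-0.11,-0.2],0.6],
])

```text
time: 20.98
tool_pos: [0.553, -0.3332, 0.2263]
eef_rot: [[0.935, 0.354, 0.01], [0.355, -0.935, -0.007], [0.007, 0.01, -1.0]]
ft_force: [0.8, 0.5, -0.6]
gripper_width: 0.0341
```

```bash
python3 - <<'E'
from h import *
to(.5622,.0577,.13,33.5)
E
```

```text
t 20.975 pos [ 0.553  -0.3332  0.2263] turn [ 0.0112 -0.0057 -0.2223] shift [ 0.1465 -0.3632  0.0935] w 0.03414941226226254 F [ 0.7953  0.4539 -0.5876] j6 -56.86184545132108 toolx yaw 20.763528557651476
```

Call:
apply_moves([
  [[0,0,-0.11],[0.02,-0.05,0],0.6],
  [[0,0,-0.22],[0.043,-0.107,0],0.6],
  [[0,0,-0.22],[0.065,-0.162,0],0.6],
  [[0,0,-0.22],[0.088,-0.217,0],0.6],
  [[0,0,-0.22],[0.11,-0.272,0],0.6],
])

```text
time: 21.6
tool_pos: [0.5591, -0.0369, 0.2223]
eef_rot: [[0.836, 0.548, 0.007], [0.548, -0.836, -0.001], [0.005, 0.004, -1.0]]
ft_force: [0.4, 1.1, 0.4]
gripper_width: 0.0343
```

```bash
python3 - <<'E'
from h import *
to(.5622,.0577,.13,33.5)
E
```

```text
t 21.6 pos [ 0.5591 -0.0369  0.2223] turn [ 0.0045 -0.0049 -0.0046] shift [ 0.054  -0.0778  0.0923] w 0.03434725805357187 F [0.365  1.0642 0.4076] j6 -42.81220106640799 toolx yaw 33.236286957190465
```

Call:
apply_moves([
  [[0,0,0],[0.028,-0.04,0],0.6],
  [[0,0,0],[0.054,-0.076,0.01],0.6],
  [[0,0,0],[0.054,-0.076,0.05],0.6],
  [[0,0,0],[0.054,-0.076,0.085],0.6],
  [[0,0,0],[0.054,-0.076,0.085],0.6],
])

```text
time: 22.22
tool_pos: [0.5606, 0.0547, 0.133]
eef_rot: [[0.836, 0.549, -0.003], [0.549, -0.836, -0.0], [-0.002, -0.001, -1.0]]
ft_force: [-0.3, -0.3, -0.4]
gripper_width: 0.0341
```

```bash
python3 - <<'E'
from h import *
im=get_image('wrist'); cv2.imwrite('pics/w14.png',im[60:384,60:452]); 
to(.5622,.0577,.082,33.5)
E
```

```text
t 22.275 pos [0.562  0.0545 0.1352] turn [ 0.0009 -0.0011 -0.0045] shift [ 0.0018 -0.0026  0.0532] w 0.033852203327200306 F [ 0.401  -0.1838  0.6629] j6 -33.45505812680144 toolx yaw 33.24416628265511
```

View pics/w14.png

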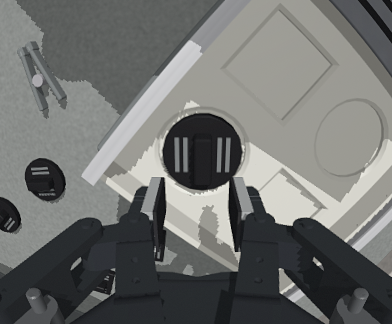

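Call:
apply_moves([
  [[0,0,0],[0.001,-0.002,0.03],0.6],
  [[0,0,0],[0.001,-0.002,0.052],0.6],
  [[0,0,0],[0.001,-0.002,0.052],0.7],
  [[0,0,0],[0.001,-0.002,0.052],1],
  [[0,0,0],[0.001,-0.002,0.052],1],
])

```text
time: 22.9
tool_pos: [0.5636, 0.0564, 0.085]
eef_rot: [[0.837, 0.548, 0.006], [0.548, -0.837, -0.0], [0.005, 0.003, -1.0]]
ft_force: [0.7, 0.1, 5.0]
gripper_width: 0.01
```

Call:
apply_moves([
  [[0,0,0],[0,0,0],1],
  [[0,0,0],[0,0,-0.01],1],
  [[0,0,0],[0,0,-0.05],1],
  [[0,0,0],[0,0,-0.1],1],
  [[0,0,0],[0,0,-0.14],1],
])

```text
time: 23.52
tool_pos: [0.5618, 0.0566, 0.2244]
eef_rot: [[0.836, 0.548, 0.002], [0.548, -0.836, -0.0], [0.002, 0.001, -1.0]]
ft_force: [0.8, 0.1, 0.0]
gripper_width: 0.0102
```

```bash
python3 - <<'E'
from h import *
to(.453,-.446,.15,33.5)
im=get_image('wrist'); cv2.imwrite('pics/w15.png',im[60:384,60:452]); 
E
```

```text
t 23.525 pos [0.5618 0.0566 0.2244] turn [ 0.0011 -0.0016 -0.0047] shift [-0.3665  0.3608  0.0742] w 0.010167109027427786 F [0.773  0.072  0.0359] j6 -33.22683790692896 toolx yaw 33.22998781696425
```

View pics/w15.png

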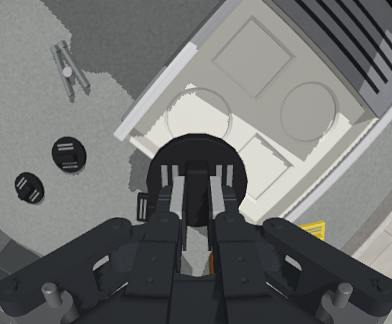

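Call:
apply_moves([
  [[0,0,0],[-0.04,0.04,0],1],
  [[0,0,0],[-0.083,0.081,0],1],
  [[0,0,0],[-0.126,0.123,0],1],
  [[0,0,0],[-0.168,0.165,0],1],
  [[0,0,0],[-0.21,0.207,0],1],
])

```text
time: 24.2
tool_pos: [0.4987, -0.2333, 0.2218]
eef_rot: [[0.836, 0.548, 0.0], [0.548, -0.836, -0.0], [0.0, 0.0, -1.0]]
ft_force: [0.8, 0.1, -0.5]
gripper_width: 0.0101
```

Call:
apply_moves([
  [[0,0,0],[-0.04,0.04,0],1],
  [[0,0,0],[-0.08,0.08,0],1],
  [[0,0,0],[-0.12,0.12,0],1],
  [[0,0,0],[-0.154,0.152,0.03],1],
  [[0,0,0],[-0.154,0.152,0.07],1],
])

```text
time: 24.82
tool_pos: [0.4526, -0.4474, 0.1514]
eef_rot: [[0.839, 0.544, 0.001], [0.544, -0.839, -0.003], [-0.001, 0.003, -1.0]]
ft_force: [0.9, -0.1, -0.4]
gripper_width: 0.01
```

```bash
python3 - <<'E'
from h import *
to(.453,-.446,.02,33.5)
im=get_image('wrist'); cv2.imwrite('pics/w16.png',im[60:384,60:452]); 
E
```

```text
t 24.825 pos [ 0.4526 -0.4474  0.1514] turn [ 0.003   0.0006 -0.0096] shift [ 0.0012 -0.0013  0.1314] w 0.010022475682562808 F [ 0.9292 -0.1068 -0.3721] j6 -82.68797661133551 toolx yaw 32.94772045136113
```

View pics/w16.png

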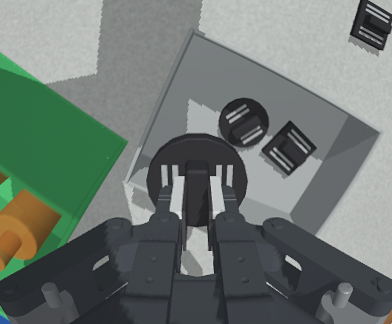

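Call:
apply_moves([
  [[0,0,0],[0.001,-0.001,0.05],1],
  [[0,0,0],[0.001,-0.001,0.1],1],
  [[0,0,0],[0.001,-0.001,0.13],1],
  [[0,0,0],[0.001,-0.001,0.13],0.6],
  [[0,0,0],[0.001,-0.001,0.13],0.5],
])

```text
time: 25.5
tool_pos: [0.4554, -0.4427, 0.0242]
eef_rot: [[0.836, 0.548, 0.002], [0.548, -0.836, -0.003], [0.0, 0.004, -1.0]]
ft_force: [0.3, -0.7, 0.3]
gripper_width: 0.0425
```

Call:
apply_moves([
  [[0,0,0],[0,0,-0.04],0.5],
  [[0,0,0.15],[0,0,-0.1],0.5],
  [[0,0,0.3],[0,0,-0.16],0.5],
  [[0,0,0.45],[0,-0.05,-0.21],0.6],
  [[0,0,0.6],[0,-0.09,-0.22],0.6],
])

```text
time: 26.12
tool_pos: [0.4059, -0.3675, 0.2497]
eef_rot: [[1.0, -0.025, 0.009], [-0.025, -1.0, -0.01], [0.009, 0.009, -1.0]]
ft_force: [0.2, 0.7, 1.0]
gripper_width: 0.0343
```

```bash
python3 - <<'E'
from h import *
to(.442,-.239,.10,-16.6)
for cam in ['wrist','side','top']:
    im=get_image(cam); cv2.imwrite(f'pics/{cam}17.png',im)
c=calibration('wrist'); np.savez('c17.npz',**c); to(.442,-.239,.10,-16.6)
E
```

```text
t 26.125 pos [ 0.4059 -0.3675  0.2497] turn [ 0.0082 -0.0102  0.2647] shift [ 0.0315 -0.1307  0.1488] w 0.03434091187898027 F [0.1667 0.6773 0.9791] j6 -46.65315853935228 toolx yaw -1.4335058577603248
t 26.275 pos [ 0.4054 -0.3664  0.2478] turn [ 0.0068 -0.0084  0.2713] shift [ 0.0332 -0.1292  0.1471] w 0.03403150371365945 F [-0.167  -0.1495 -0.4893] j6 -46.99856214317136 toolx yaw -1.052689917324135
```

View pics/wrist17.png

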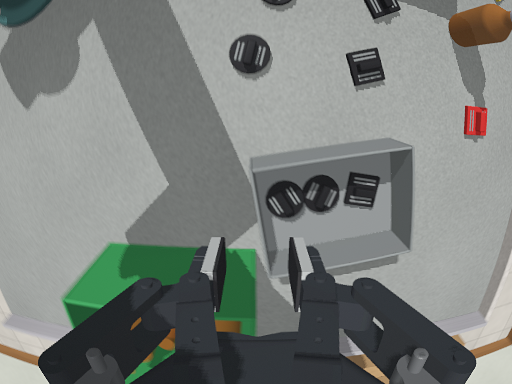

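View pics/side17.png

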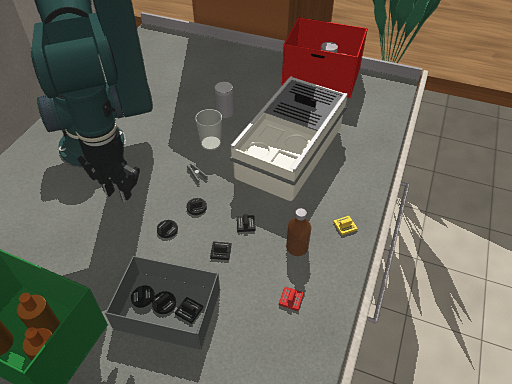

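```bash
python3 - <<'E'
from h import *
for cam in ['side','top','wrist']:
  for q in ['fresh_round','fresh_square']:
    for d in landmark_of(q,cam): print(cam,q,np.array(d['position']),d['score'])
im=cv2.imread('pics/wrist17.png')
a=im[0:100,215:395]; cv2.imwrite('pics/w17z.png',cv2.resize(a,None,fx=4.4,fy=4.4,interpolation=cv2.INTER_CUBIC))
E
```

```text
side fresh_round [ 0.4041 -0.2234  0.0042] 0.59
side fresh_round [ 0.4432 -0.1216  0.0048] 0.52
side fresh_square [ 0.7916 -0.3053  0.0011] 0.7
side fresh_square [ 0.8597 -0.0323 -0.0026] 0.68
side fresh_square [ 0.5969 -0.1235 -0.0025] 0.55
side fresh_square [ 0.5686 -0.2353 -0.0002] 0.53
top fresh_round [ 0.3988 -0.224  -0.002 ] 0.72
top fresh_round [ 0.4432 -0.1216 -0.0005] 0.57
top fresh_round [ 0.7582 -0.1514  0.0012] 0.48
top fresh_square [ 0.859  -0.0306  0.0006] 0.75
top fresh_square [ 0.7917 -0.3061 -0.0007] 0.71
top fresh_square [ 0.5955 -0.1291 -0.0005] 0.5
top fresh_square [ 0.5187 -0.4353 -0.0043] 0.48
wrist fresh_round [ 0.4005 -0.2212 -0.0038] 0.69
wrist fresh_square [ 0.5682 -0.2374  0.0007] 0.83
```

View pics/w17z.png

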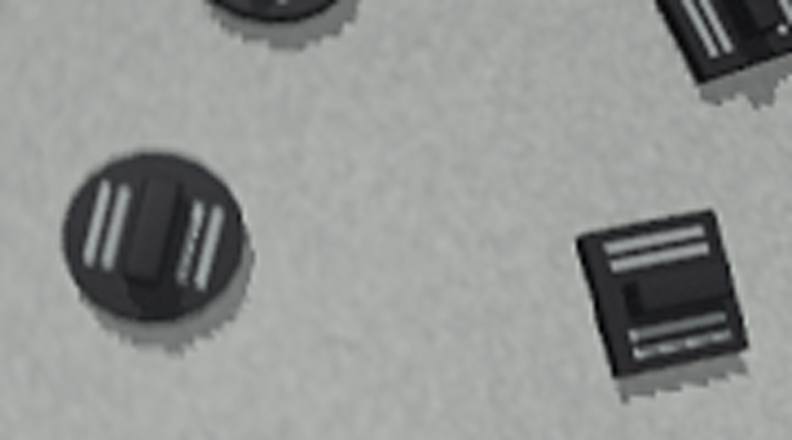

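```bash
cat >> h.py <<'E'
def fitz(name,c,off,s,z,s1,s2):
    P=np.array([ray('wrist',(off[0]+(p[0]+.5)/s-.5,off[1]+(p[1]+.5)/s-.5),z,c) for p in (*s1,*s2)])
    m=P.mean(0); d=(P[1]-P[0])+(P[3]-P[2])
    print(name,m[:2],'rib yaw %.1f'%np.degrees(np.arctan2(d[1],d[0])), 'len',np.linalg.norm(P[1]-P[0]),np.linalg.norm(P[3]-P[2]))
E
python3 - <<'E'
from h import *
c=dict(np.load('c17.npz'))
fitz('R2',c,(215,0),4.4,.01,[(104,182),(88,268)],[(220,207),(203,290)])
fitz('S2',c,(215,0),4.4,.01,[(605,247),(704,228)],[(635,357),(728,336)])
to(.401,-.2225,.05,0)
E
```

```text
R2 [ 0.3989 -0.222 ] rib yaw -101.6 len 0.028614892478690535 0.02766781307733934
S2 [ 0.5668 -0.2345] rib yaw 15.8 len 0.036699585267744875 0.03502568397590815
t 26.575 pos [ 0.4049 -0.367   0.2406] turn [-0.0013  0.0013 -0.0201] shift [-0.0066 -0.1441  0.1908] w 0.03453287098333625 F [-0.2153 -0.1509 -0.8617] j6 -46.97875721237878 toolx yaw -1.1492226910504575
```

Call:
apply_moves([
  [[0,0,0.09],[-0.003,-0.05,0.03],0.6],
  [[0,0,0.182],[-0.005,-0.1,0.07],0.6],
  [[0,0,0.182],[-0.007,-0.144,0.12],0.6],
  [[0,0,0.182],[-0.007,-0.144,0.17],0.6],
  [[0,0,0.182],[-0.007,-0.144,0.2],0.6],
])

```text
time: 27.2
tool_pos: [0.399, -0.2205, 0.0378]
eef_rot: [[0.98, -0.199, -0.005], [-0.199, -0.98, 0.003], [-0.005, -0.002, -1.0]]
ft_force: [-0.0, -0.3, -0.8]
gripper_width: 0.0343
```

```bash
python3 - <<'E'
from h import *
get_image('top'); im=get_image('wrist'); c=calibration('wrist'); np.savez('c18.npz',**c)
cv2.imwrite('pics/w18.png',cv2.resize(im[80:300,150:360],None,fx=2.7,fy=2.7,interpolation=cv2.INTER_CUBIC))
to(.400,-.222,-.026,-11.6)
E
```

```text
t 27.3 pos [ 0.3976 -0.2201  0.0368] turn [-0.0043  0.0098  0.0009] shift [0.0033 0.0016 0.0628] w 0.03413109865643536 F [-0.0843  0.8031 -0.2329] j6 -24.5624309859573 toolx yaw -11.54910802495537
```

View pics/w18.png

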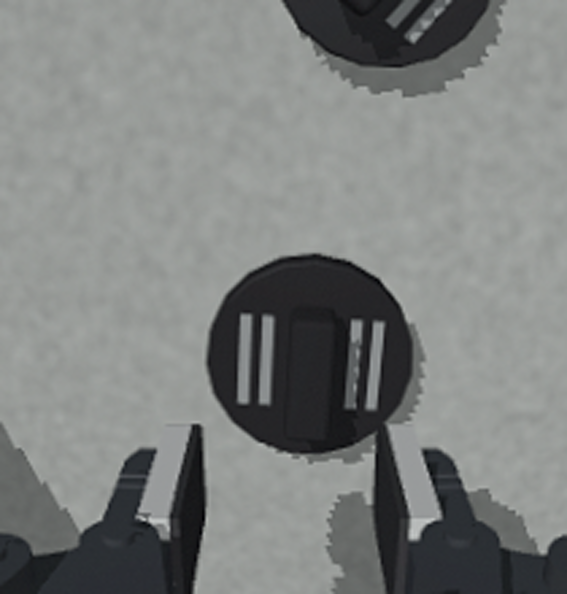

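```bash
python3 - <<'E'
from h import *
c=dict(np.load('c18.npz'))
fitz('R2',c,(150,80),2.7,.01,[(245,315),(243,403)],[(378,322),(372,408)])
E
```

```text
R2 [ 0.4012 -0.2259] rib yaw -103.5 len 0.02637611638846896 0.02593490431468269
```

Call:
apply_moves([
  [[0,0,0.02],[0.004,0.004,0.03],0.6],
  [[0,0,0.02],[0.004,0.004,0.055],0.6],
  [[0,0,0.02],[0.004,0.004,0.063],0.6],
  [[0,0,0.02],[0.004,0.004,0.063],0.7],
  [[0,0,0.02],[0.004,0.004,0.063],1],
])

```text
time: 27.92
tool_pos: [0.4049, -0.2281, -0.0196]
eef_rot: [[0.975, -0.22, 0.002], [-0.22, -0.975, -0.002], [0.002, 0.001, -1.0]]
ft_force: [-1.0, 1.6, 2.4]
gripper_width: 0.0101
```

Call:
apply_moves([
  [[0,0,0],[0,0,0],1],
  [[0,0,0],[0,0,0],1],
  [[0,0,0],[0,0,0],1],
  [[0,0,0],[0,0,-0.01],1],
  [[0,0,0],[0,0,-0.04],1],
])

```text
time: 28.55
tool_pos: [0.4019, -0.2257, 0.0174]
eef_rot: [[0.975, -0.22, -0.004], [-0.22, -0.975, 0.003], [-0.005, -0.002, -1.0]]
ft_force: [0.0, 1.3, -0.9]
gripper_width: 0.0099
```

```bash
python3 - <<'E'
from h import *
to(.656,.1298,.25,-12.8)
im=get_image('wrist')
cv2.imwrite('pics/w19.png',cv2.resize(im[80:384,100:412],None,fx=1.9,fy=1.9,interpolation=cv2.INTER_CUBIC))
E
```

```text
t 28.55 pos [ 0.4019 -0.2257  0.0174] turn [-0.0022  0.0051  0.0014] shift [ 0.1684 -0.4032 -0.2326] w 0.009882865539509709 F [ 0.0136  1.2677 -0.8991] j6 -23.651528143512603 toolx yaw -12.717195496647573
```

View pics/w19.png

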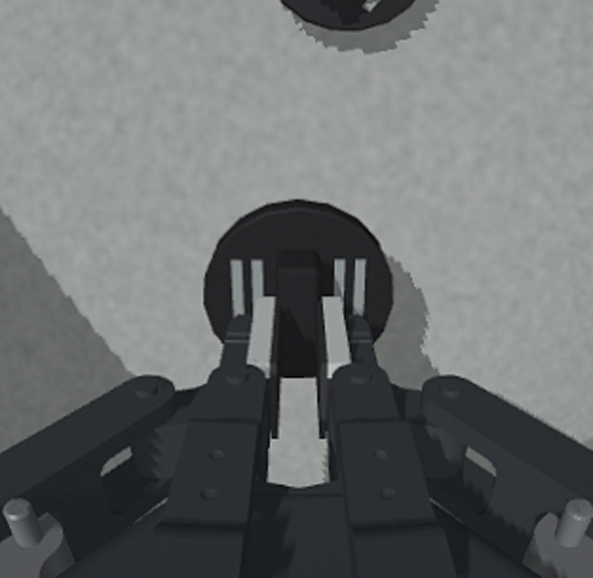

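```bash
python3 - <<'E'
from h import *
o=observe();p=o['tool_pos'];R=o['eef_rot'];c=calibration('wrist')
for dz in(-.026,-.03,-.034): print(dz,[proj('wrist',p+R@np.array([0,-.029+e,dz]),c)[0,1] for e in (-.004,-.002,0,.002,.004)], proj('wrist',p+R@np.array([.029,0,dz]),c))
E
```

```text
-0.026 [np.float64(184.84301093744244), np.float64(188.36943439355093), np.float64(191.87081675426802), np.float64(195.34646313658592), np.float64(198.79571695865806)] [[307.369  239.0413]]
-0.03 [np.float64(186.93540854244327), np.float64(190.5396898492894), np.float64(194.11712912937378), np.float64(197.66700102443107), np.float64(201.18862273717153)] [[308.4389 242.1278]]
-0.034 [np.float64(189.1321735988605), np.float64(192.81738437285722), np.float64(196.473782081223), np.float64(200.10061053025265), np.float64(203.69716089130824)] [[309.5505 245.3431]]
```

Call:
apply_moves([
  [[0,0,0],[0.005,-0.01,-0.055],1],
  [[0,0,0],[0.02,-0.05,-0.1],1],
  [[0,0,0],[0.04,-0.1,-0.13],1],
  [[0,0,0],[0.062,-0.15,-0.15],1],
  [[0,0,0],[0.084,-0.205,-0.16],1],
])

```text
time: 29.22
tool_pos: [0.5323, -0.0445, 0.1806]
eef_rot: [[0.975, -0.221, 0.003], [-0.221, -0.975, -0.001], [0.003, 0.0, -1.0]]
ft_force: [1.4, -0.4, -0.1]
gripper_width: 0.0097
```

```bash
python3 - <<'E'
from h import *
to(.6548,.1255,.14,-12.8)
E
```

```text
t 29.225 pos [ 0.5323 -0.0445  0.1806] turn [ 0.0003 -0.0032  0.0007] shift [ 0.0818 -0.1929  0.0408] w 0.009717728763862746 F [ 1.3628 -0.4069 -0.0779] j6 1.9138993377918772 toolx yaw -12.758276505952088
```

Call:
apply_moves([
  [[0,0,0],[0.025,-0.058,0],1],
  [[0,0,0],[0.05,-0.116,0],1],
  [[0,0,0],[0.075,-0.17,0],1],
  [[0,0,0],[0.082,-0.193,0.02],1],
  [[0,0,0],[0.082,-0.193,0.035],1],
])

```text
time: 29.85
tool_pos: [0.6532, 0.1264, 0.1414]
eef_rot: [[0.976, -0.217, -0.002], [-0.217, -0.976, -0.0], [-0.002, 0.001, -1.0]]
ft_force: [0.5, -0.4, -0.9]
gripper_width: 0.0099
```

```bash
python3 - <<'E'
from h import *
get_image('side');get_image('side');get_image('side');im=get_image('wrist')
cv2.imwrite('pics/w20.png',cv2.resize(im[0:384,60:452],None,fx=1.5,fy=1.5,interpolation=cv2.INTER_CUBIC))
to(.6548,.1255,.088,-12.8)
E
```

```text
t 30.05 pos [0.6527 0.1233 0.1435] turn [0.0008 0.0009 0.0001] shift [ 0.0016 -0.0026  0.0555] w 0.009804338596277228 F [-0.551  -0.1585  0.3739] j6 18.61834928568692 toolx yaw -12.79367396498006
```

View pics/w20.png

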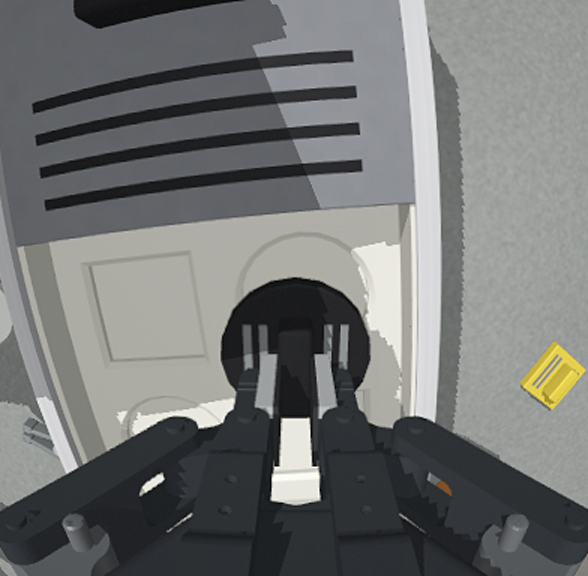

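Call:
apply_moves([
  [[0,0,0],[0.0015,-0.0025,0.02],1],
  [[0,0,0],[0.0015,-0.0025,0.035],1],
  [[0,0,0],[0.0015,-0.0025,0.045],1],
  [[0,0,0],[0.0015,-0.0025,0.05],1],
  [[0,0,0],[0.0015,-0.0025,0.052],1],
])

```text
time: 30.68
tool_pos: [0.6553, 0.1266, 0.0914]
eef_rot: [[0.975, -0.22, -0.0], [-0.22, -0.975, -0.0], [-0.0, 0.0, -1.0]]
ft_force: [0.0, -0.5, -0.3]
gripper_width: 0.0099
```

```bash
python3 - <<'E'
from h import *
to(.6548,.1255,.084,-12.8)
im=get_image('wrist')
cv2.imwrite('pics/w21.png',cv2.resize(im[60:384,100:412],None,fx=1.8,fy=1.8,interpolation=cv2.INTER_CUBIC))
E
```

```text
t 30.675 pos [0.6553 0.1266 0.0914] turn [0.0002 0.0002 0.0014] shift [-0.0003  0.0012  0.0074] w 0.009899927005216944 F [ 0.0142 -0.4732 -0.3043] j6 18.79721583358133 toolx yaw -12.720642420009145
```

View pics/w21.png

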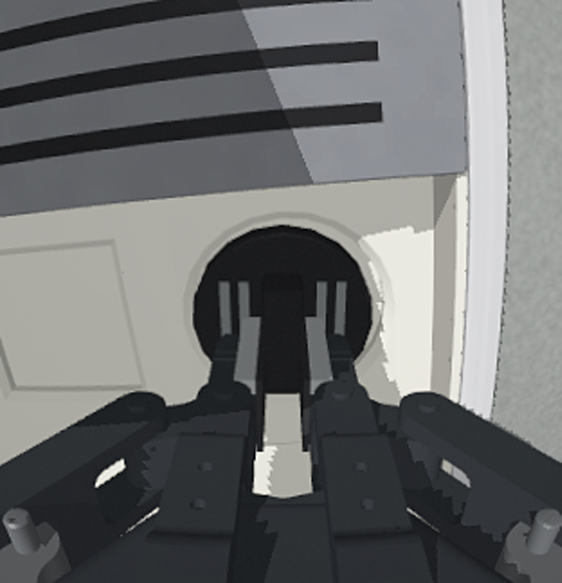

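Call:
apply_moves([
  [[0,0,0],[0.002,0,0],1],
  [[0,0,0],[0.002,0,0.003],1],
  [[0,0,0],[0.002,0,0.006],1],
  [[0,0,0],[0.002,0,0.008],1],
  [[0,0,0],[0.002,0,0.008],1],
])

```text
time: 31.35
tool_pos: [0.6581, 0.1263, 0.0884]
eef_rot: [[0.975, -0.22, 0.004], [-0.22, -0.975, 0.0], [0.004, -0.001, -1.0]]
ft_force: [-5.0, 0.2, 12.0]
gripper_width: 0.0098
```

```bash
python3 - <<'E'
from h import *
to(.6548,.1255,.084,-12.8)
im=get_image('wrist')
cv2.imwrite('pics/w22.png',cv2.resize(im[60:384,100:412],None,fx=1.8,fy=1.8,interpolation=cv2.INTER_CUBIC))
E
```

```text
t 31.35 pos [0.6581 0.1263 0.0884] turn [-0.001  -0.004   0.0015] shift [-0.003   0.0015  0.0044] w 0.009800081592750792 F [-5.0124  0.1894 12.0035] j6 18.742695388907396 toolx yaw -12.713723244230486
```

View pics/w22.png

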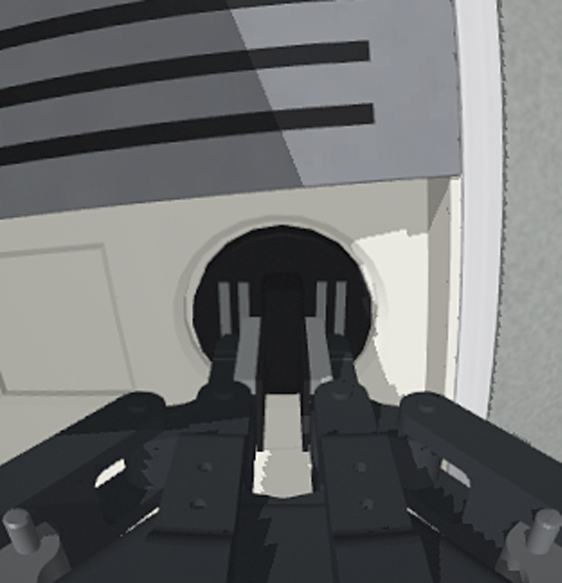

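Call:
apply_moves([
  [[0,0,0],[-0.0015,0,0],1],
  [[0,0,0],[-0.0015,0,0],1],
  [[0,0,0],[-0.0015,0,-0.003],0.7],
  [[0,0,0],[-0.0015,0,-0.003],0.6],
  [[0,0,0],[-0.0015,0,-0.02],0.6],
])

```text
time: 32.02
tool_pos: [0.6542, 0.1264, 0.1014]
eef_rot: [[0.975, -0.22, -0.006], [-0.22, -0.975, -0.001], [-0.005, 0.002, -1.0]]
ft_force: [0.4, 0.8, 0.1]
gripper_width: 0.0344
```

Call:
apply_moves([
  [[0,0,0],[0,0,-0.05],0.6],
  [[0,0,0],[0,0,-0.1],0.6],
  [[0,0,0],[0,0,-0.12],0.6],
  [[0,0,0],[0,0,-0.12],0.6],
  [[0,0,0],[0,0,-0.12],0.6],
])

```text
time: 32.65
tool_pos: [0.6553, 0.1265, 0.2222]
eef_rot: [[0.975, -0.22, -0.002], [-0.22, -0.975, -0.0], [-0.002, 0.001, -1.0]]
ft_force: [0.5, -1.0, 0.2]
gripper_width: 0.034
```

```bash
python3 - <<'E'
from h import *
get_image('top')
o=observe();im=get_image('wrist');c=calibration('wrist');np.savez('c23.npz',**c)
to(.441,-.1207,.1,-53.4)
cv2.imwrite('pics/w23.png',cv2.resize(im[20:384,60:452],None,fx=1.6,fy=1.6,interpolation=cv2.INTER_CUBIC))
E
```

```text
t 32.75 pos [0.655  0.1265 0.2212] turn [0.0028 0.0033 0.71  ] shift [-0.1538  0.288   0.1222] w 0.03422412723206312 F [ 0.5783 -0.2602 -0.6738] j6 18.782846447707957 toolx yaw -12.720302361087237
```

View pics/w23.png

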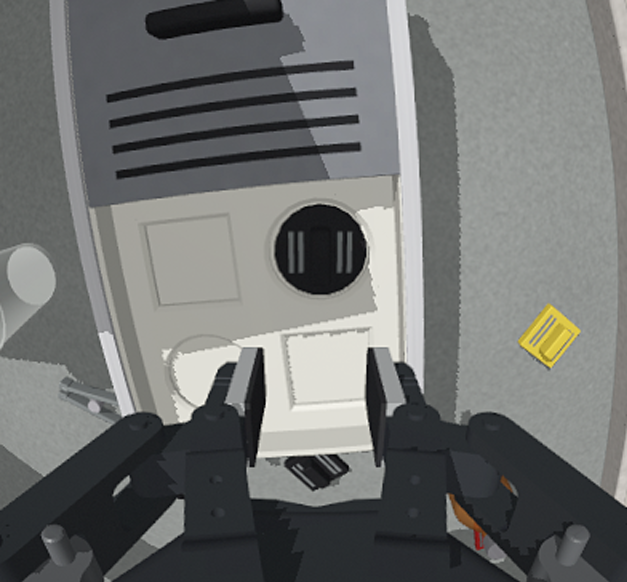

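```bash
python3 - <<'E'
from h import *
c=dict(np.load('c23.npz'))
P=np.array([ray('wrist',(60+(u+.5)/1.6-.5,20+(v+.5)/1.6-.5),.115,c) for u,v in [(138,221),(229,213),(241,299),(153,307)]]);print(P,P.mean(0))
fitz('RA seated',c,(60,20),1.6,.118,[(290,233),(291,272)],[(351,232),(352,272)])
E
```

```text
[[0.548  0.1752 0.115 ]
 [0.608  0.1654 0.115 ]
 [0.6006 0.1092 0.115 ]
 [0.5393 0.1165 0.115 ]] [0.574  0.1416 0.115 ]
RA seated [0.6581 0.1289] rib yaw -101.1 len 0.024967089771985224 0.025626996079146012
```

Call:
apply_moves([
  [[0,0,0.15],[-0.025,0.05,0],0.6],
  [[0,0,0.3],[-0.053,0.1,0],0.6],
  [[0,0,0.45],[-0.08,0.155,0],0.6],
  [[0,0,0.6],[-0.107,0.205,0],0.6],
  [[0,0,0.71],[-0.135,0.255,0],0.6],
])

```text
time: 33.38
tool_pos: [0.466, -0.0935, 0.2221]
eef_rot: [[0.593, -0.805, -0.002], [-0.805, -0.593, 0.0], [-0.002, 0.002, -1.0]]
ft_force: [0.4, -1.1, 0.6]
gripper_width: 0.034
```

```bash
python3 - <<'E'
from h import *
to(.4422,-.1213,.037,-53.4)
E
```

```text
t 33.375 pos [ 0.466  -0.0935  0.2221] turn [ 0.0018  0.0018 -0.0036] shift [0.0086 0.0353 0.1852] w 0.03403425800117648 F [ 0.4257 -1.0584  0.588 ] j6 35.44031863317305 toolx yaw -53.6081623970044
```

Call:
apply_moves([
  [[0,0,0],[0.009,0.035,0.04],0.6],
  [[0,0,0],[0.009,0.035,0.1],0.6],
  [[0,0,0],[0.009,0.035,0.15],0.6],
  [[0,0,0],[0.009,0.035,0.18],0.6],
  [[0,0,0],[0.009,0.035,0.18],0.6],
])

```text
time: 34.0
tool_pos: [0.4418, -0.1192, 0.0397]
eef_rot: [[0.596, -0.803, -0.009], [-0.803, -0.596, 0.003], [-0.008, 0.005, -1.0]]
ft_force: [-0.1, -0.6, 0.7]
gripper_width: 0.0343
```

```bash
python3 - <<'E'
from h import *
get_image('top'); get_image('top');im=get_image('wrist'); c=calibration('wrist'); np.savez('c24.npz',**c)
cv2.imwrite('pics/w24.png',cv2.resize(im[80:300,150:360],None,fx=2.7,fy=2.7,interpolation=cv2.INTER_CUBIC))
to(.4422,-.1213,-.026,-53.4)
E
```

```text
t 34.15 pos [ 0.4463 -0.1209  0.0451] turn [-0.0011 -0.002   0.0001] shift [-0.0022  0.0036  0.071 ] w 0.03440034628999391 F [0.4313 0.7013 0.3201] j6 31.207266852553087 toolx yaw -53.3946892774002
```

View pics/w24.png

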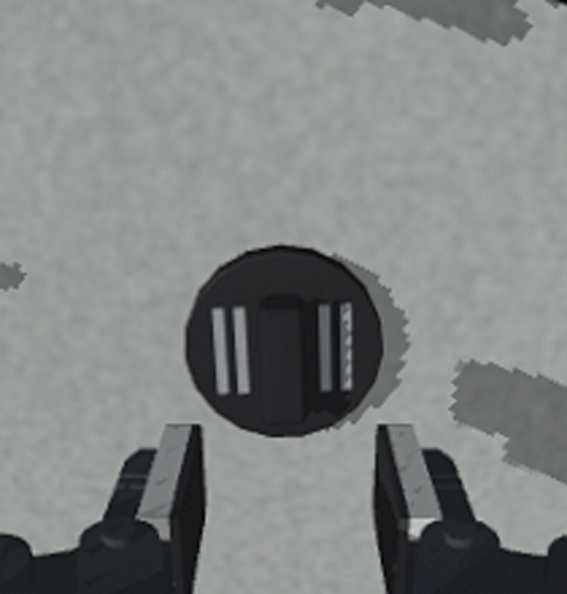

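```bash
python3 - <<'E'
from h import *
c=dict(np.load('c24.npz'))
fitz('R1',c,(150,80),2.7,.01,[(217,310),(223,393)],[(346,304),(347,388)])
for i in range(3):
    o=observe(); print(o['tool_pos'],o['time'])
    get_image('top')
to(.4422,-.1213,-.026,-53.4)
E
```

```text
R1 [ 0.4416 -0.1223] rib yaw -141.3 len 0.02570632605256288 0.025875571308805124
[ 0.4463 -0.1209  0.0451] 34.15
[ 0.4467 -0.1211  0.0455] 34.2
[ 0.4468 -0.1211  0.0457] 34.25
t 34.3 pos [ 0.4467 -0.1211  0.0456] turn [-0.0018 -0.0032  0.0001] shift [-0.0027  0.0039  0.0716] w 0.03414128151664091 F [ 1.0165 -0.1906  0.3233] j6 31.207251505311753 toolx yaw -53.39287979691242
```

Call:
apply_moves([
  [[0,0,-0.02],[-0.002,0.005,0.03],0.6],
  [[0,0,-0.02],[-0.002,0.005,0.06],0.6],
  [[0,0,-0.02],[-0.002,0.005,0.068],0.6],
  [[0,0,-0.02],[-0.002,0.005,0.068],0.6],
  [[0,0,-0.02],[-0.002,0.005,0.068],1],
])

```text
time: 34.92
tool_pos: [0.4415, -0.1225, -0.0227]
eef_rot: [[0.612, -0.791, 0.003], [-0.791, -0.612, -0.001], [0.003, -0.002, -1.0]]
ft_force: [-0.8, -0.8, 0.0]
gripper_width: 0.0175
```

Call:
apply_moves([
  [[0,0,0],[0,0,0],1],
  [[0,0,0],[0,0,0],1],
  [[0,0,0],[0,0,0],1],
  [[0,0,0],[0,0,-0.03],1],
  [[0,0,0],[0,0,-0.08],1],
])

```text
time: 35.55
tool_pos: [0.438, -0.1211, 0.0544]
eef_rot: [[0.612, -0.791, -0.005], [-0.791, -0.612, 0.002], [-0.005, 0.003, -1.0]]
ft_force: [0.9, -0.3, -0.5]
gripper_width: 0.0103
```

```bash
python3 - <<'E'
from h import *
to(.5625,.0575,.19,-53.4)
im=get_image('wrist')
cv2.imwrite('pics/w25.png',cv2.resize(im[80:384,100:412],None,fx=1.9,fy=1.9,interpolation=cv2.INTER_CUBIC))
E
```

```text
t 35.55 pos [ 0.438  -0.1211  0.0544] turn [0.0029 0.0049 0.02  ] shift [-0.0657 -0.2074 -0.1358] w 0.01028225845155722 F [ 0.936  -0.2519 -0.5005] j6 29.651243202699312 toolx yaw -52.254774418443084
```

View pics/w25.png

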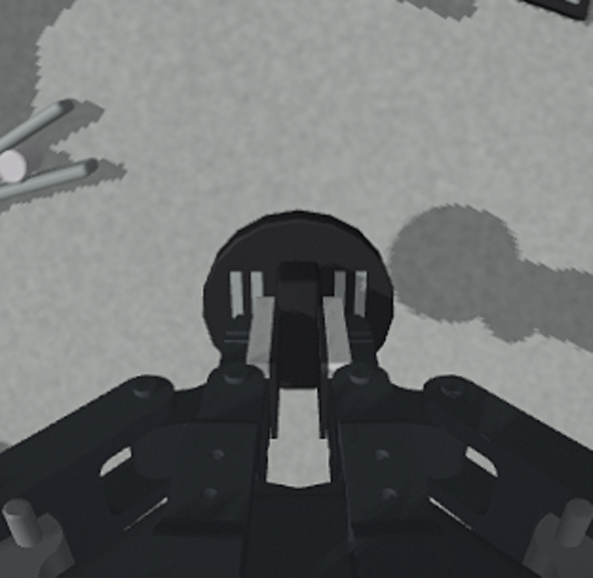

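Call:
apply_moves([
  [[0,0,0],[-0.005,-0.015,-0.055],1],
  [[0,0,0],[-0.02,-0.05,-0.1],1],
  [[0,0,0],[-0.035,-0.105,-0.13],1],
  [[0,0,0],[-0.053,-0.16,-0.13],1],
  [[0,0,0],[-0.066,-0.207,-0.13],1],
])

```text
time: 36.22
tool_pos: [0.5646, 0.0589, 0.1863]
eef_rot: [[0.613, -0.79, 0.002], [-0.79, -0.613, -0.0], [0.001, -0.001, -1.0]]
ft_force: [1.1, -0.5, -0.2]
gripper_width: 0.0099
```

Call:
apply_moves([
  [[0,0,0],[0,0,0.02],1],
  [[0,0,0],[0,0,0.035],1],
  [[0,0,0],[0,0,0.045],1],
  [[0,0,0],[0,0,0.045],1],
  [[0,0,0],[0,0,0.045],1],
])

```text
time: 36.85
tool_pos: [0.5637, 0.0565, 0.1416]
eef_rot: [[0.611, -0.791, 0.002], [-0.791, -0.611, -0.0], [0.001, -0.001, -1.0]]
ft_force: [-0.3, -0.3, 0.1]
gripper_width: 0.0101
```

```bash
python3 - <<'E'
from h import *
get_image('top'); get_image('top'); 
im=get_image('wrist')
to(.562,.057,.086,-52.25)
cv2.imwrite('pics/w26.png',cv2.resize(im[60:384,100:412],None,fx=1.8,fy=1.8,interpolation=cv2.INTER_CUBIC))
E
```

```text
t 37.0 pos [0.5638 0.0568 0.1417] turn [-0.0015 -0.0012 -0.0005] shift [-0.0014  0.0014  0.0557] w 0.0099976008632778 F [ 0.5907  0.1022 -0.3364] j6 52.294676088925065 toolx yaw -52.277753144331015
```

View pics/w26.png

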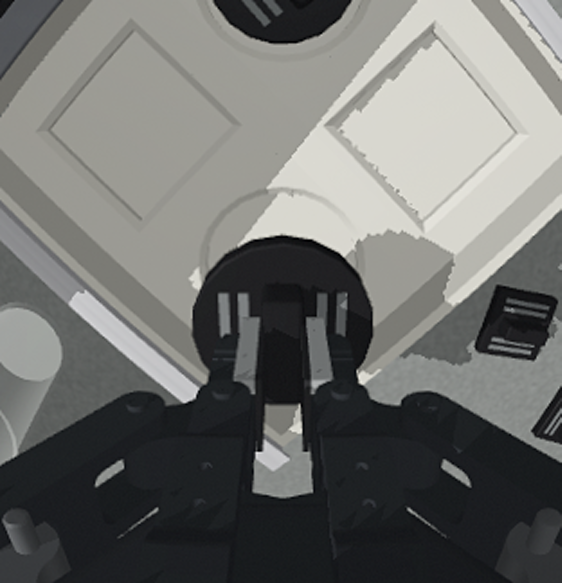

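Call:
apply_moves([
  [[0,0,0],[-0.0005,0.001,0.02],1],
  [[0,0,0],[-0.0005,0.001,0.035],1],
  [[0,0,0],[-0.0005,0.001,0.045],1],
  [[0,0,0],[-0.0005,0.001,0.051],1],
  [[0,0,0],[-0.0005,0.001,0.053],1],
])

```text
time: 37.62
tool_pos: [0.5623, 0.0568, 0.0875]
eef_rot: [[0.612, -0.791, -0.0], [-0.791, -0.612, -0.0], [-0.0, 0.0, -1.0]]
ft_force: [0.7, 0.4, 0.1]
gripper_width: 0.0103
```

```bash
python3 - <<'E'
from h import *
get_image('top'); im=get_image('wrist')
to(.562,.057,.086,-52.25)
cv2.imwrite('pics/w27.png',cv2.resize(im[60:384,100:412],None,fx=1.8,fy=1.8,interpolation=cv2.INTER_CUBIC))
E
```

```text
t 37.725 pos [0.5624 0.0568 0.0878] turn [-0.0002 -0.0003 -0.    ] shift [-0.0004  0.0002  0.0018] w 0.009538453253535525 F [ 0.4847 -0.317   0.2234] j6 52.27437119488706 toolx yaw -52.2506954950133
```

View pics/w27.png

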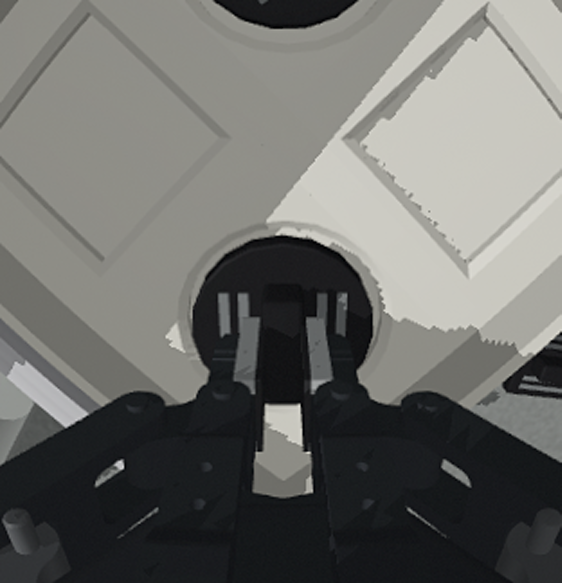

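Call:
apply_moves([
  [[0,0,0],[0,0,0.002],1],
  [[0,0,0],[0,0,0.003],1],
  [[0,0,0],[0,0,0.003],0.8],
  [[0,0,0],[0,0,0],0.6],
  [[0,0,0],[0,0,-0.02],0.6],
])

```text
time: 38.35
tool_pos: [0.561, 0.0568, 0.1062]
eef_rot: [[0.612, -0.791, -0.004], [-0.791, -0.612, -0.0], [-0.002, 0.003, -1.0]]
ft_force: [0.5, 0.1, -0.3]
gripper_width: 0.0342
```

Call:
apply_moves([
  [[0,0,0],[0,0,-0.05],0.6],
  [[0,0,0],[0,0,-0.1],0.6],
  [[0,0,0],[0,0,-0.12],0.6],
  [[0,0,0],[0,0,-0.12],0.6],
  [[0,0,0],[0,0,-0.12],0.6],
])

```text
time: 38.98
tool_pos: [0.5616, 0.0567, 0.2261]
eef_rot: [[0.612, -0.791, -0.003], [-0.791, -0.612, -0.0], [-0.001, 0.002, -1.0]]
ft_force: [-0.4, -0.1, 0.2]
gripper_width: 0.0343
```

```bash
python3 - <<'E'
from h import *
get_image('top')
im=get_image('wrist');c=calibration('wrist');np.savez('c28.npz',**c)
to(.5968,-.1255,.1,24)
cv2.imwrite('pics/w28.png',cv2.resize(im[20:384,60:452],None,fx=1.6,fy=1.6,interpolation=cv2.INTER_CUBIC))
E
```

```text
t 39.075 pos [0.5614 0.0567 0.2254] turn [ 0.0011  0.0041 -1.3309] shift [0.1661 0.0832 0.1253] w 0.03401955631686448 F [-0.4379 -0.3469 -0.7826] j6 52.27379453687559 toolx yaw -52.25631074924135
```

View pics/w28.png

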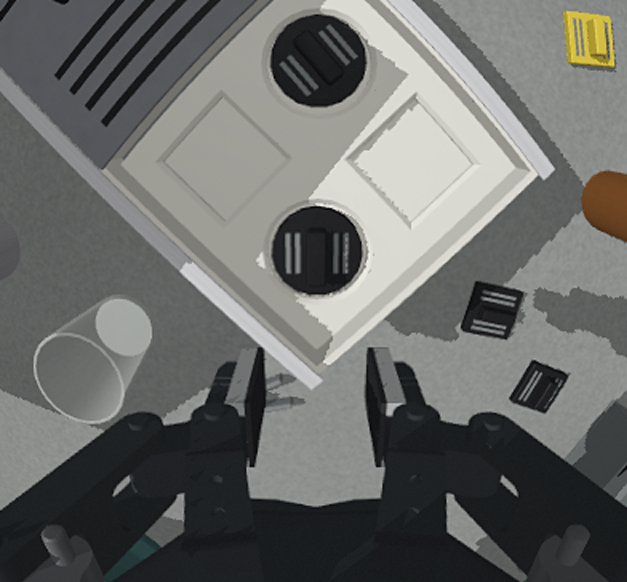

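```bash
python3 - <<'E'
from h import *
c=dict(np.load('c28.npz'))
for n,L in [('left',[(222,91),(290,157),(224,228),(162,157)]),('right',[(417,94),(484,158),(412,227),(346,158)])]:
    P=np.array([ray('wrist',(60+(u+.5)/1.6-.5,20+(v+.5)/1.6-.5),.115,c) for u,v in L]);d=P[1]-P[0]+P[2]-P[3];print(n,P.mean(0),np.degrees(np.arctan2(d[1],d[0])),np.linalg.norm(P[1]-P[0]),np.linalg.norm(P[2]-P[1]))
E
```

```text
left [0.575  0.1388 0.115 ] -100.25082491910763 0.05872223976791792 0.06110116579312754
right [0.6472 0.0449 0.115 ] -94.87544502091643 0.058597441653024857 0.06454575174979167
```

Call:
apply_moves([
  [[0,0,-0.18],[0.03,0.015,0],0.6],
  [[0,0,-0.36],[0.065,0.032,0],0.6],
  [[0,0,-0.54],[0.1,0.05,0],0.6],
  [[0,0,-0.72],[0.135,0.068,0],0.6],
  [[0,0,-0.9],[0.166,0.083,0],0.6],
])

```text
time: 39.7
tool_pos: [0.5977, -0.1266, 0.2258]
eef_rot: [[1.0, -0.007, -0.003], [-0.007, -1.0, 0.001], [-0.003, -0.001, -1.0]]
ft_force: [-0.0, -0.4, -0.0]
gripper_width: 0.0343
```

```bash
python3 - <<'E'
from h import *
to(.5968,-.1255,.045,24)
E
```

```text
t 39.7 pos [ 0.5977 -0.1266  0.2258] turn [-0.0014  0.0028 -0.4254] shift [-0.0004 -0.001   0.1808] w 0.03430860100333682 F [-0.0177 -0.4422 -0.0353] j6 -16.893292094376058 toolx yaw -0.3764392923189733
```

Call:
apply_moves([
  [[0,0,-0.15],[0,0,0.04],0.6],
  [[0,0,-0.3],[0,0,0.09],0.6],
  [[0,0,-0.425],[0,0,0.14],0.6],
  [[0,0,-0.425],[0,0,0.175],0.6],
  [[0,0,-0.425],[0,0,0.175],0.6],
])

```text
time: 40.33
tool_pos: [0.5943, -0.1241, 0.047]
eef_rot: [[0.916, 0.401, -0.011], [0.401, -0.916, 0.003], [-0.009, -0.007, -1.0]]
ft_force: [-0.3, -0.0, -0.5]
gripper_width: 0.0342
```

```bash
python3 - <<'E'
from h import *
get_image('top'); get_image('top');get_image('top');im=get_image('wrist'); c=calibration('wrist'); np.savez('c29.npz',**c)
cv2.imwrite('pics/w29.png',cv2.resize(im[80:300,150:360],None,fx=2.7,fy=2.7,interpolation=cv2.INTER_CUBIC))
to(.5968,-.1255,-.022,24)
E
```

```text
t 40.525 pos [ 0.5998 -0.1258  0.0551] turn [ 0.0027 -0.003  -0.0059] shift [-0.0029 -0.0016  0.0771] w 0.03409020348504045 F [-0.7694 -1.1819  0.1763] j6 -40.798625848482665 toolx yaw 23.660492339077376
```

View pics/w29.png

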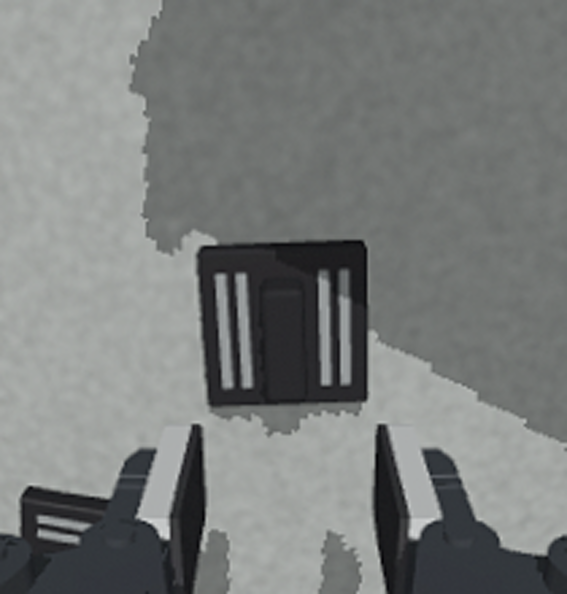

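```bash
python3 - <<'E'
from h import *
c=dict(np.load('c29.npz'))
fitz('S1',c,(150,80),2.7,.01,[(220,275),(228,387)],[(344,270),(346,383)])
P=np.array([ray('wrist',(150+(u+.5)/2.7-.5,80+(v+.5)/2.7-.5),.01,c) for u,v in [(199,248),(366,241),(366,402),(210,406)]]);d=P[3]-P[0]+P[2]-P[1];print(P.mean(0),np.degrees(np.arctan2(d[1],d[0])))
to(.5968,-.1255,-.022,24)
E
```

```text
S1 [ 0.5983 -0.1279] rib yaw -64.0 len 0.03571278484923641 0.03588571700013718
[ 0.5981 -0.127   0.01  ] -64.53606493934377
t 40.525 pos [ 0.5998 -0.1258  0.0551] turn [ 0.0027 -0.003  -0.0059] shift [-0.0029 -0.0016  0.0771] w 0.03409020348504045 F [-0.7694 -1.1819  0.1763] j6 -40.798625848482665 toolx yaw 23.660492339077376
```

Call:
apply_moves([
  [[0,0,-0.03],[-0.002,0.0005,0.03],0.6],
  [[0,0,-0.03],[-0.002,0.0005,0.065],0.6],
  [[0,0,-0.03],[-0.002,0.0005,0.077],0.6],
  [[0,0,-0.03],[-0.002,0.0005,0.077],0.6],
  [[0,0,-0.03],[-0.002,0.0005,0.077],1],
])

```text
time: 41.15
tool_pos: [0.5984, -0.1271, -0.022]
eef_rot: [[0.903, 0.429, 0.004], [0.429, -0.903, -0.001], [0.003, 0.003, -1.0]]
ft_force: [0.5, -0.4, -0.3]
gripper_width: 0.0174
```

Call:
apply_moves([
  [[0,0,0],[0,0,0],1],
  [[0,0,0],[0,0,0],1],
  [[0,0,0],[0,0,0],1],
  [[0,0,0],[0,0,-0.03],1],
  [[0,0,0],[0,0,-0.08],1],
])

```text
time: 41.78
tool_pos: [0.5944, -0.1259, 0.0537]
eef_rot: [[0.903, 0.429, -0.006], [0.429, -0.903, 0.002], [-0.005, -0.004, -1.0]]
ft_force: [0.9, 0.2, -0.6]
gripper_width: 0.0101
```

```bash
python3 - <<'E'
from h import *
to(.646,.046,.19,-7.35)
im=get_image('wrist')
cv2.imwrite('pics/w30.png',cv2.resize(im[80:384,100:412],None,fx=1.9,fy=1.9,interpolation=cv2.INTER_CUBIC))
E
```

```text
t 41.775 pos [ 0.5944 -0.1259  0.0537] turn [-0.0028  0.006   0.5712] shift [ 0.1197 -0.1338 -0.1363] w 0.010063190575467033 F [ 0.9177  0.2272 -0.6432] j6 -42.68030814255529 toolx yaw 25.379859132639645
```

View pics/w30.png

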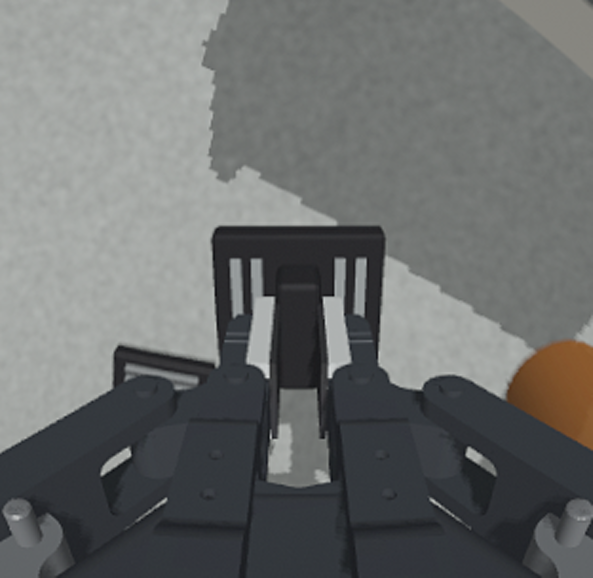

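Call:
apply_moves([
  [[0,0,0],[0.005,-0.005,-0.055],1],
  [[0,0,0.15],[0.03,-0.035,-0.1],1],
  [[0,0,0.3],[0.06,-0.07,-0.13],1],
  [[0,0,0.45],[0.09,-0.105,-0.13],1],
  [[0,0,0.571],[0.118,-0.135,-0.13],1],
])

```text
time: 42.45
tool_pos: [0.6459, 0.0476, 0.1865]
eef_rot: [[0.991, -0.131, 0.002], [-0.131, -0.991, -0.0], [0.002, -0.0, -1.0]]
ft_force: [-0.8, 0.7, -0.9]
gripper_width: 0.01
```

Call:
apply_moves([
  [[0,0,0],[0,0,0.01],1],
  [[0,0,0],[0,0,0.03],1],
  [[0,0,0],[0,0,0.04],1],
  [[0,0,0],[0,0,0.04],1],
  [[0,0,0],[0,0,0.04],1],
])

```text
time: 43.08
tool_pos: [0.6457, 0.0454, 0.1465]
eef_rot: [[0.992, -0.128, 0.001], [-0.128, -0.992, -0.0], [0.001, 0.0, -1.0]]
ft_force: [1.1, 0.7, -1.2]
gripper_width: 0.0099
```

```bash
python3 - <<'E'
from h import *
get_image('top'); get_image('top'); 
im=get_image('wrist')
to(.646,.046,.086,-7.35)
cv2.imwrite('pics/w31.png',cv2.resize(im[60:384,100:412],None,fx=1.8,fy=1.8,interpolation=cv2.INTER_CUBIC))
E
```

```text
t 43.225 pos [0.6459 0.0457 0.1468] turn [-0.0001 -0.0019  0.    ] shift [-0.     -0.0003  0.0608] w 0.009826544915002563 F [ 0.0001  0.1202 -0.4418] j6 6.386725947014417 toolx yaw -7.348475313390117
```

View pics/w31.png

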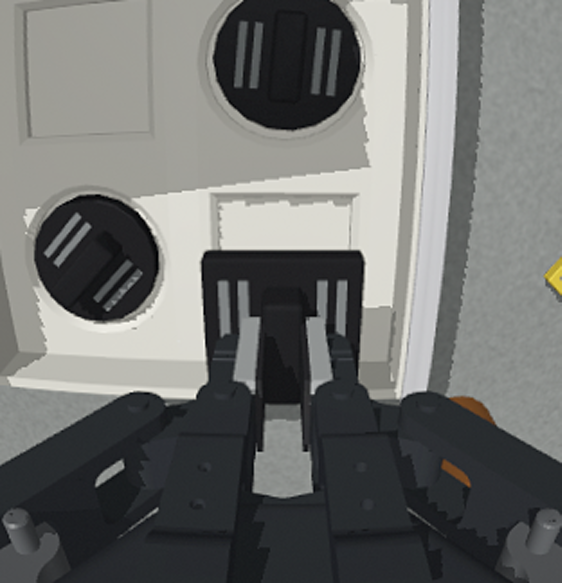

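Call:
apply_moves([
  [[0,0,0],[0.0005,0,0.02],1],
  [[0,0,0],[0.0005,0,0.04],1],
  [[0,0,0],[0.0005,0,0.05],1],
  [[0,0,0],[0.0005,0,0.053],1],
  [[0,0,0],[0.0005,0,0.053],1],
])

```text
time: 43.85
tool_pos: [0.646, 0.0459, 0.0926]
eef_rot: [[0.992, -0.128, 0.0], [-0.128, -0.992, -0.0], [0.0, 0.0, -1.0]]
ft_force: [0.1, -0.1, -1.1]
gripper_width: 0.01
```

```bash
python3 - <<'E'
from h import *
get_image('top'); 
im=get_image('wrist')
to(.646,.046,.086,-7.35)
cv2.imwrite('pics/w32.png',cv2.resize(im[60:384,100:412],None,fx=1.8,fy=1.8,interpolation=cv2.INTER_CUBIC))
E
```

```text
t 43.95 pos [0.6464 0.0459 0.0936] turn [-0.0001 -0.0016  0.0003] shift [-0.0005 -0.      0.0076] w 0.009867595962348881 F [-0.0262 -0.1678  0.2017] j6 6.388796572979224 toolx yaw -7.332390599014403
```

View pics/w32.png

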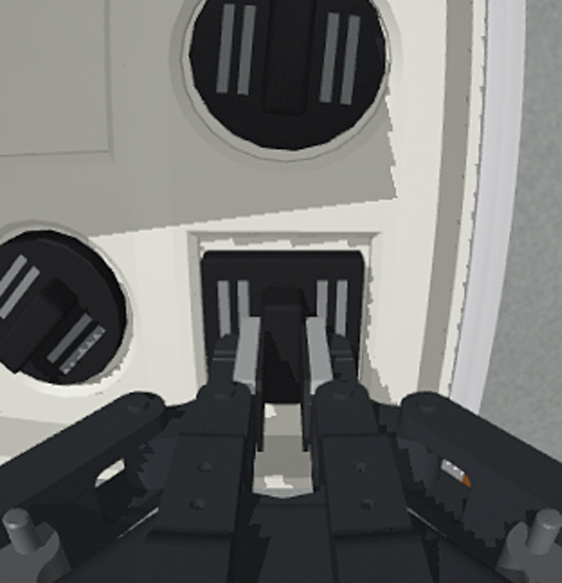

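Call:
apply_moves([
  [[0,0,0],[0.0005,0,0.004],1],
  [[0,0,0],[0.0005,0,0.008],1],
  [[0,0,0],[0.0005,0,0.009],1],
  [[0,0,0],[0.0005,0,0.009],1],
  [[0,0,0],[0.0005,0,0.009],1],
])

```text
time: 44.58
tool_pos: [0.6469, 0.0459, 0.0863]
eef_rot: [[0.992, -0.128, 0.003], [-0.128, -0.992, -0.0], [0.003, -0.0, -1.0]]
ft_force: [-2.7, 0.0, 6.4]
gripper_width: 0.01
```

```bash
python3 - <<'E'
from h import *
to(.646,.046,.086,-7.35)
E
```

```text
t 44.575 pos [0.6469 0.0459 0.0863] turn [-0.0002 -0.0025  0.0004] shift [-0.0009  0.      0.0003] w 0.00998877527636983 F [-2.7456  0.044   6.4455] j6 6.385843675164195 toolx yaw -7.329498067106447
```

Call:
apply_moves([
  [[0,0,0],[0,0,-0.002],1],
  [[0,0,0],[0,0,-0.002],0.8],
  [[0,0,0],[0,0,-0.003],0.6],
  [[0,0,0],[0,0,-0.003],0.6],
  [[0,0,0],[0,0,-0.02],0.6],
])

```text
time: 45.2
tool_pos: [0.645, 0.0458, 0.102]
eef_rot: [[0.992, -0.128, -0.005], [-0.128, -0.992, -0.0], [-0.004, 0.001, -1.0]]
ft_force: [0.3, 0.7, -0.1]
gripper_width: 0.034
```

Call:
apply_moves([
  [[0,0,0],[0,0,-0.05],0.6],
  [[0,0,0],[0,0,-0.1],0.6],
  [[0,0,0.18],[0,0.03,-0.12],0.6],
  [[0,0,0.36],[0,0.06,-0.12],0.6],
  [[0,0,0.54],[0,0.1,-0.12],0.6],
])

```text
time: 45.82
tool_pos: [0.634, -0.0537, 0.226]
eef_rot: [[0.782, -0.623, 0.003], [-0.623, -0.782, -0.0], [0.003, -0.002, -1.0]]
ft_force: [-0.2, -0.4, -0.1]
gripper_width: 0.0341
```

```bash
python3 - <<'E'
from h import *
to(.568,-.2355,.15,-73.7)
im=get_image('wrist')
cv2.imwrite('pics/w33.png',cv2.resize(im,None,fx=1.5,fy=1.5,interpolation=cv2.INTER_CUBIC))
E
```

```text
t 45.825 pos [ 0.634  -0.0537  0.226 ] turn [-0.0025 -0.0023  0.6139] shift [0.0614 0.1835 0.0759] w 0.034053978028090334 F [-0.1525 -0.4422 -0.15  ] j6 28.583918272661474 toolx yaw -38.5272841856794
```

View pics/w33.png

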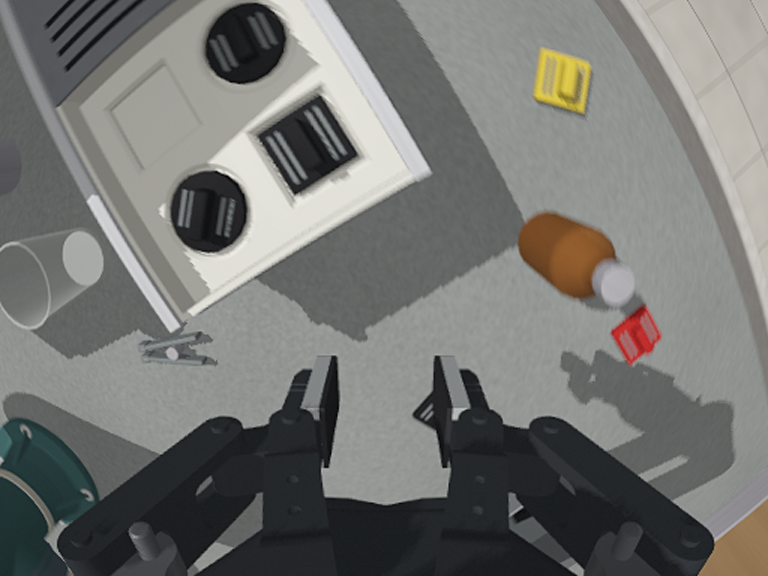

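Call:
apply_moves([
  [[0,0,0.15],[0.016,0.05,0],0.6],
  [[0,0,0.3],[0.036,0.105,0.02],0.6],
  [[0,0,0.45],[0.054,0.16,0.07],0.6],
  [[0,0,0.614],[0.061,0.183,0.12],0.6],
  [[0,0,0.614],[0.061,0.183,0.17],0.6],
])

```text
time: 46.5
tool_pos: [0.5681, -0.2378, 0.0542]
eef_rot: [[0.281, -0.96, 0.003], [-0.96, -0.281, -0.002], [0.003, -0.002, -1.0]]
ft_force: [0.1, 0.7, -1.2]
gripper_width: 0.0345
```

```bash
python3 - <<'E'
from h import *
get_image('top'); get_image('top');get_image('top');im=get_image('wrist'); c=calibration('wrist'); np.savez('c34.npz',**c)
cv2.imwrite('pics/w34.png',cv2.resize(im[80:300,150:360],None,fx=2.7,fy=2.7,interpolation=cv2.INTER_CUBIC))
to(.568,-.2355,-.022,-73.7)
E
```

```text
t 46.7 pos [ 0.5684 -0.2346  0.0545] turn [0.0002 0.0003 0.0047] shift [0.0008 0.0006 0.0765] w 0.03439189421986621 F [1.1391 0.8986 0.546 ] j6 45.71005452939586 toolx yaw -73.42797644094867
```

View pics/w34.png

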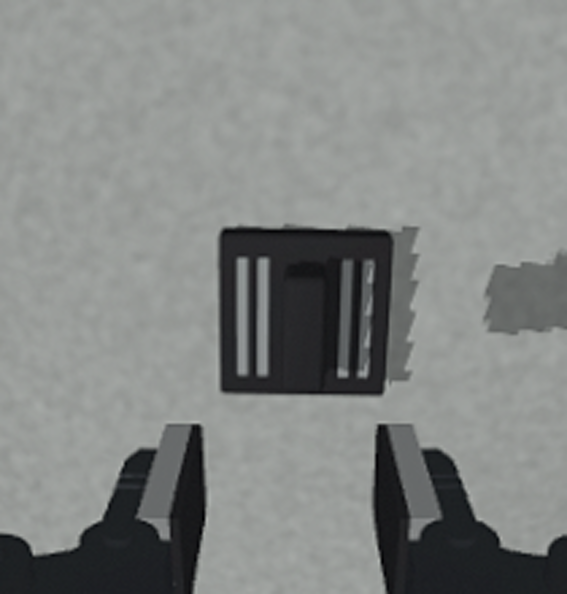

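```bash
python3 - <<'E'
from h import *
c=dict(np.load('c34.npz'))
fitz('S2',c,(150,80),2.7,.01,[(241,257),(242,375)],[(370,260),(363,377)])
P=np.array([ray('wrist',(150+(u+.5)/2.7-.5,80+(v+.5)/2.7-.5),.01,c) for u,v in [(219,231),(392,234),(383,393),(221,391)]]);d=P[3]-P[0]+P[2]-P[1];print(P.mean(0),np.degrees(np.arctan2(d[1],d[0])))
to(.5968,-.1255,-.022,24)
E
```

```text
S2 [ 0.5713 -0.2388] rib yaw -164.5 len 0.03695974425678438 0.03680580036558816
[ 0.5725 -0.2384  0.01  ] -164.30305911137484
t 46.7 pos [ 0.5684 -0.2346  0.0545] turn [0.0004 0.0002 1.4412] shift [-0.0965 -0.0584  0.0766] w 0.03439189421986621 F [1.1391 0.8986 0.546 ] j6 45.71005452939586 toolx yaw -73.42797644094867
```

Call:
apply_moves([
  [[0,0,0.017],[0.004,-0.0015,0.03],0.6],
  [[0,0,0.017],[0.004,-0.0015,0.065],0.6],
  [[0,0,0.017],[0.004,-0.0015,0.0765],0.6],
  [[0,0,0.017],[0.004,-0.0015,0.0765],0.6],
  [[0,0,0.017],[0.004,-0.0015,0.0765],1],
])

```text
time: 47.32
tool_pos: [0.5727, -0.2389, -0.0198]
eef_rot: [[0.269, -0.963, 0.004], [-0.963, -0.269, -0.002], [0.003, -0.004, -1.0]]
ft_force: [0.4, 0.9, 1.5]
gripper_width: 0.0172
```

Call:
apply_moves([
  [[0,0,0],[0,0,0],1],
  [[0,0,0],[0,0,0],1],
  [[0,0,0],[0,0,0],1],
  [[0,0,0],[0,0,-0.03],1],
  [[0,0,0],[0,0,-0.08],1],
])

```text
time: 47.95
tool_pos: [0.5689, -0.2373, 0.0557]
eef_rot: [[0.268, -0.963, -0.005], [-0.963, -0.268, 0.002], [-0.004, 0.004, -1.0]]
ft_force: [0.3, -0.3, 0.3]
gripper_width: 0.0098
```

```bash
python3 - <<'E'
from h import *
to(.574,.1402,.19,-97.35)
im=get_image('wrist')
cv2.imwrite('pics/w35.png',cv2.resize(im[80:384,100:412],None,fx=1.9,fy=1.9,interpolation=cv2.INTER_CUBIC))
E
```

```text
t 47.95 pos [ 0.5689 -0.2373  0.0557] turn [0.0048 0.0028 0.4   ] shift [-0.3628 -0.1057 -0.1334] w 0.009840359770609392 F [ 0.3411 -0.3222  0.288 ] j6 46.52350609395088 toolx yaw -74.43121239363239
```

View pics/w35.png

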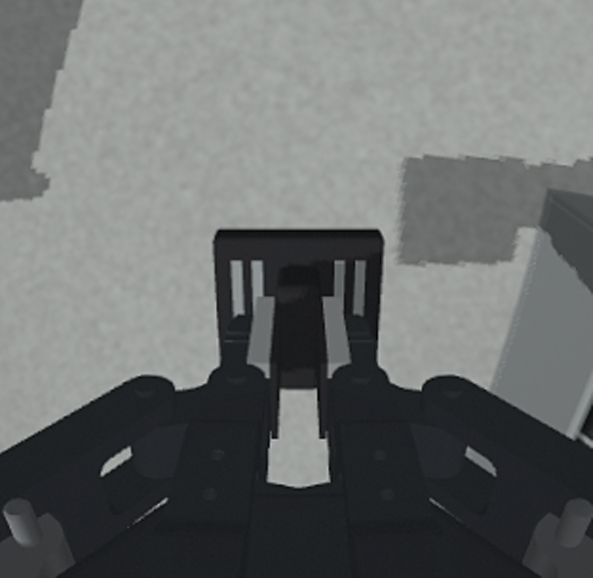

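Call:
apply_moves([
  [[0,0,0],[-0.01,-0.003,-0.055],1],
  [[0,0,0.1],[-0.05,-0.015,-0.1],1],
  [[0,0,0.2],[-0.1,-0.029,-0.13],1],
  [[0,0,0.3],[-0.16,-0.047,-0.135],1],
  [[0,0,0.4],[-0.22,-0.064,-0.135],1],
])

```text
time: 48.62
tool_pos: [0.5739, -0.0078, 0.194]
eef_rot: [[-0.132, -0.991, 0.004], [-0.991, 0.132, -0.001], [0.0, -0.004, -1.0]]
ft_force: [0.5, 0.1, -0.6]
gripper_width: 0.0099
```

```bash
python3 - <<'E'
from h import *
to(.574,.1402,.16,-97.35)
E
```

```text
t 48.625 pos [ 0.5739 -0.0078  0.194 ] turn [-0.0039 -0.     -0.0041] shift [-0.1468  0.0195  0.0339] w 0.00987894455565422 F [ 0.531   0.1193 -0.5753] j6 91.14670715121757 toolx yaw -97.58587246748407
```

Call:
apply_moves([
  [[0,0,-0.004],[-0.05,0.007,0],1],
  [[0,0,-0.004],[-0.1,0.013,0],1],
  [[0,0,-0.004],[-0.144,0.0195,0.01],1],
  [[0,0,-0.004],[-0.147,0.0195,0.03],1],
  [[0,0,-0.004],[-0.147,0.0195,0.047],1],
])

```text
time: 49.25
tool_pos: [0.5726, 0.1396, 0.1445]
eef_rot: [[-0.122, -0.992, 0.0], [-0.992, 0.122, -0.0], [0.0, -0.0, -1.0]]
ft_force: [0.4, 0.1, -0.2]
gripper_width: 0.0096
```

```bash
python3 - <<'E'
from h import *
get_image('top'); get_image('top'); get_image('top'); get_image('top'); 
im=get_image('wrist')
to(.574,.1402,.086,-97.35)
cv2.imwrite('pics/w36.png',cv2.resize(im[60:384,100:412],None,fx=1.8,fy=1.8,interpolation=cv2.INTER_CUBIC))
E
```

```text
t 49.5 pos [0.5732 0.1382 0.1458] turn [-0.0009  0.0001  0.0028] shift [-0.0021 -0.0005  0.0598] w 0.009668541166933308 F [-0.1456  0.225  -0.3017] j6 105.24567625786666 toolx yaw -97.1907905449012
```

View pics/w36.png

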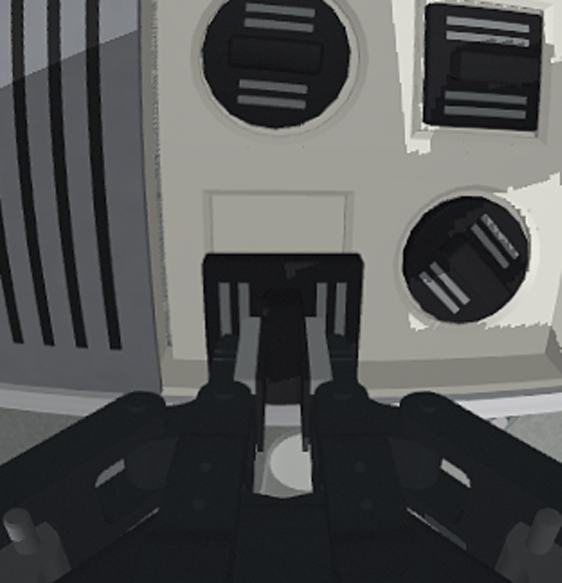

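Call:
apply_moves([
  [[0,0,0.002],[-0.0015,-0.0005,0.02],1],
  [[0,0,0.002],[-0.0015,-0.0005,0.04],1],
  [[0,0,0.002],[-0.0015,-0.0005,0.05],1],
  [[0,0,0.002],[-0.0015,-0.0005,0.052],1],
  [[0,0,0.002],[-0.0015,-0.0005,0.052],1],
])

```text
time: 50.12
tool_pos: [0.5741, 0.1403, 0.0942]
eef_rot: [[-0.126, -0.992, 0.002], [-0.992, 0.126, 0.0], [-0.0, -0.002, -1.0]]
ft_force: [-0.1, -0.1, 0.0]
gripper_width: 0.0096
```

```bash
python3 - <<'E'
from h import *
get_image('top'); 
im=get_image('wrist')
to(.574,.1402,.086,-97.35)
cv2.imwrite('pics/w37.png',cv2.resize(im[60:384,100:412],None,fx=1.8,fy=1.8,interpolation=cv2.INTER_CUBIC))
E
```

```text
t 50.225 pos [0.5742 0.1405 0.0944] turn [-0.0021  0.0005  0.002 ] shift [0.0003 0.0002 0.0084] w 0.009459027002791841 F [-0.5281  0.2623 -1.7609] j6 105.49315476880663 toolx yaw -97.23712429668836
```

View pics/w37.png

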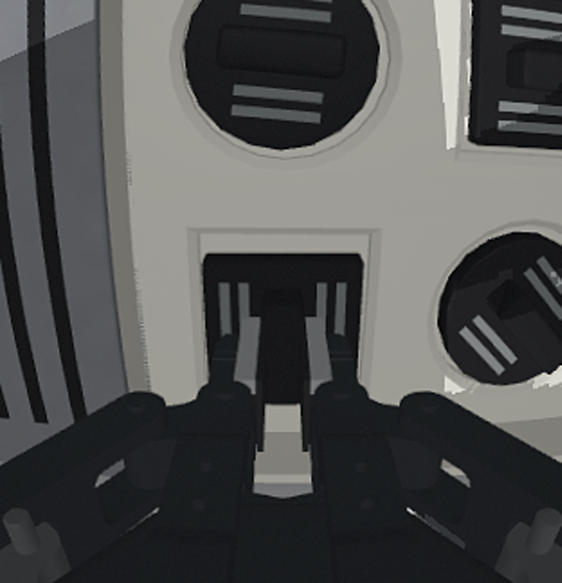

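Call:
apply_moves([
  [[0,0,0.002],[0,-0.001,0.003],1],
  [[0,0,0.002],[0,-0.001,0.007],1],
  [[0,0,0.002],[0,-0.001,0.009],1],
  [[0,0,0.002],[0,-0.001,0.009],1],
  [[0,0,0.002],[0,-0.001,0.009],1],
])

```text
time: 50.85
tool_pos: [0.5751, 0.1405, 0.0882]
eef_rot: [[-0.128, -0.992, 0.003], [-0.992, 0.128, 0.0], [-0.001, -0.003, -1.0]]
ft_force: [-4.6, -1.0, 12.4]
gripper_width: 0.0097
```

```bash
python3 - <<'E'
from h import *
to(.574,.1402,.086,-97.35)
E
```

```text
t 50.85 pos [0.5751 0.1405 0.0882] turn [-0.0033  0.0007  0.0002] shift [0.0004 0.0011 0.0022] w 0.009688313930590034 F [-4.5788 -1.0358 12.3754] j6 105.58286598294846 toolx yaw -97.33579837749556
```

Call:
apply_moves([
  [[0,0,0],[0,0,-0.002],1],
  [[0,0,0],[0,0,-0.002],0.8],
  [[0,0,0],[0,0,-0.003],0.6],
  [[0,0,0],[0,0,-0.003],0.6],
  [[0,0,0],[0,0,-0.02],0.6],
])

```text
time: 51.48
tool_pos: [0.573, 0.14, 0.1025]
eef_rot: [[-0.128, -0.992, -0.005], [-0.992, 0.128, -0.001], [0.001, 0.005, -1.0]]
ft_force: [0.1, 0.3, 0.2]
gripper_width: 0.0342
```

Call:
apply_moves([
  [[0,0,0],[0,0,-0.05],0.6],
  [[0,0,0],[0,0,-0.1],0.6],
  [[0,0,0],[0.03,0,-0.15],0.5],
  [[0,0,0],[0.04,0,-0.17],0.5],
  [[0,0,0],[0.04,0,-0.17],0.5],
])

```text
time: 52.1
tool_pos: [0.5704, 0.1002, 0.2781]
eef_rot: [[-0.129, -0.992, 0.007], [-0.992, 0.129, 0.001], [-0.001, -0.007, -1.0]]
ft_force: [0.9, -0.4, -0.7]
gripper_width: 0.0426
```

```bash
python3 - <<'E'
from h import *
get_image('top')
im=get_image('wrist'); c=calibration('wrist'); np.savez('c38.npz',**c)
to(.637,.2755,.19,-97.5)
cv2.imwrite('pics/w38.png',cv2.resize(im[40:300,0:400],None,fx=2,fy=2,interpolation=cv2.INTER_CUBIC))
im=get_image('side')[60:200,210:370]; cv2.imwrite('pics/s38.png',cv2.resize(im,None,fx=4.2,fy=4.2,interpolation=cv2.INTER_CUBIC))
E
```

```text
t 52.2 pos [0.5691 0.1009 0.2738] turn [0.0005 0.0001 0.0027] shift [-0.1818 -0.045   0.0838] w 0.042384482373817596 F [0.7419 0.6272 0.4501] j6 101.77180927374164 toolx yaw -97.34454417863178
```

View pics/w38.png

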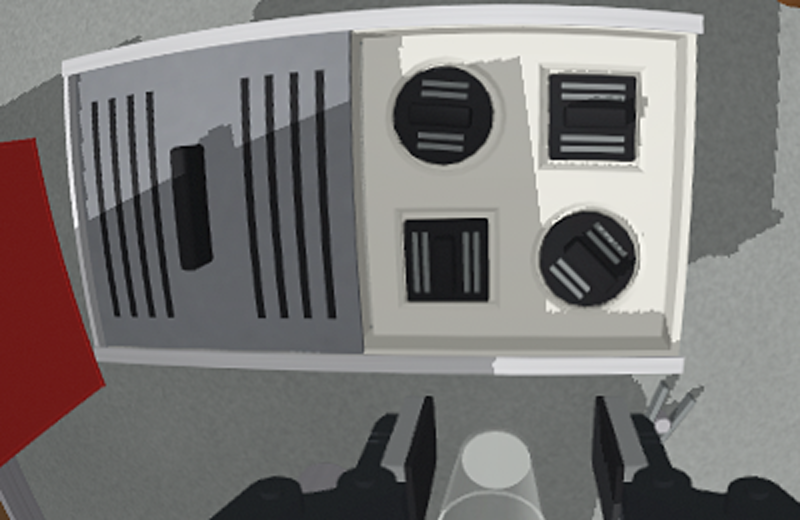

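View pics/s38.png

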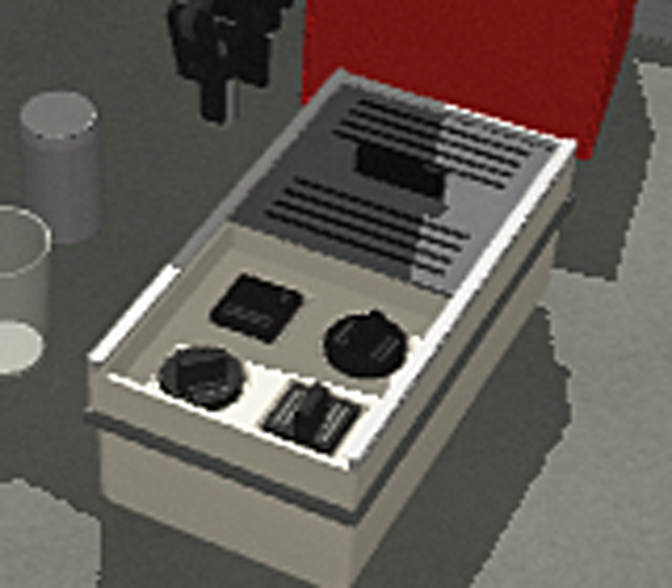

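Call:
apply_moves([
  [[0,0,0.003],[-0.05,-0.012,0],0.5],
  [[0,0,0.003],[-0.11,-0.027,0],0.5],
  [[0,0,0.003],[-0.165,-0.042,0.02],0.5],
  [[0,0,0.003],[-0.182,-0.045,0.06],0.5],
  [[0,0,0.003],[-0.182,-0.045,0.085],0.5],
])

```text
time: 52.88
tool_pos: [0.6352, 0.2778, 0.1827]
eef_rot: [[-0.127, -0.992, -0.008], [-0.992, 0.127, -0.002], [0.003, 0.008, -1.0]]
ft_force: [0.2, 0.7, -0.5]
gripper_width: 0.0427
```

```bash
python3 - <<'E'
from h import *
get_image('top');get_image('top')
im=get_image('wrist'); c=calibration('wrist'); np.savez('c39.npz',**c)
to(.637,.2755,.105,-97.5)
cv2.imwrite('pics/w39.png',cv2.resize(im,None,fx=1.5,fy=1.5,interpolation=cv2.INTER_CUBIC))
E
```

```text
t 53.025 pos [0.6352 0.2756 0.1846] turn [ 0.0075 -0.0037  0.0008] shift [-0.0004 -0.0024  0.0796] w 0.042732903613046345 F [-0.5081  0.2126  0.0171] j6 116.22162353277136 toolx yaw -97.4539150790052
```

View pics/w39.png

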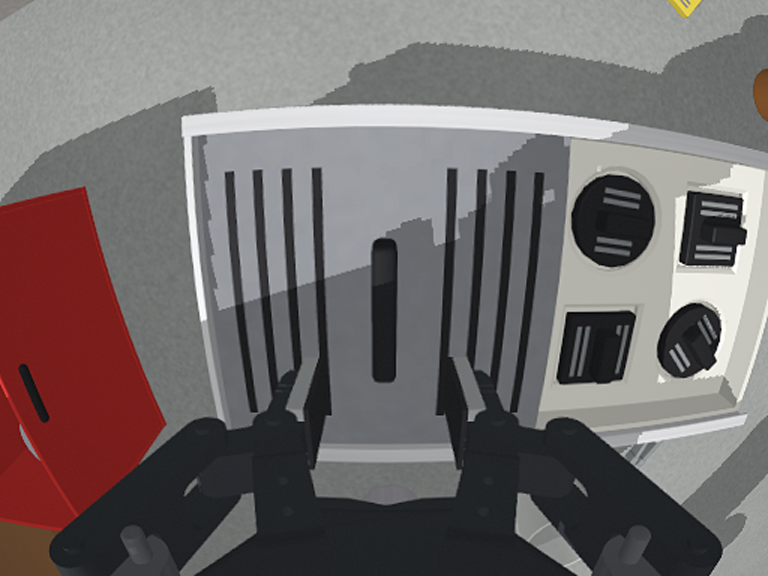

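Handle centred between the fingers (384,310). Descend and grip.

Call:
apply_moves([
  [[0,0,0],[0,-0.002,0.03],0.5],
  [[0,0,0],[0,-0.002,0.06],0.5],
  [[0,0,0],[0,-0.002,0.079],0.5],
  [[0,0,0],[0,-0.002,0.079],0.8],
  [[0,0,0],[0,-0.002,0.079],1],
])

```text
time: 53.65
tool_pos: [0.6398, 0.2753, 0.1118]
eef_rot: [[-0.131, -0.991, 0.002], [-0.991, 0.131, 0.001], [-0.001, -0.002, -1.0]]
ft_force: [1.4, 0.9, -0.6]
gripper_width: 0.0105
```

Call:
apply_moves([
  [[0,0,0],[0,0,0],1],
  [[0,0,0],[0.005,0,0],1],
  [[0,0,0],[0.02,0,0],1],
  [[0,0,0],[0.045,0,0],1],
  [[0,0,0],[0.07,0,0],1],
])

```text
time: 54.28
tool_pos: [0.6303, 0.2044, 0.1118]
eef_rot: [[-0.131, -0.991, 0.002], [-0.991, 0.131, 0.001], [-0.001, -0.002, -1.0]]
ft_force: [-0.3, 3.0, 5.5]
gripper_width: 0.0103
```

```bash
python3 - <<'E'
from h import *
to(.613,.0921,.105,-97.4)
E
```

```text
t 54.275 pos [0.6303 0.2044 0.1118] turn [-0.0022  0.0012 -0.0021] shift [0.1136 0.0025 0.0066] w 0.010291824919866263 F [-0.262   2.9788  5.5371] j6 110.57232152158588 toolx yaw -97.51813701850446
```

Call:
apply_moves([
  [[0,0,0],[0.025,0.0005,0],1],
  [[0,0,0],[0.05,0.001,0],1],
  [[0,0,0],[0.075,0.0015,0],1],
  [[0,0,0],[0.095,0.002,0],1],
  [[0,0,0],[0.105,0.002,0],1],
])

```text
time: 54.9
tool_pos: [0.6163, 0.0988, 0.1117]
eef_rot: [[-0.133, -0.991, 0.006], [-0.991, 0.133, -0.001], [0.0, -0.006, -1.0]]
ft_force: [5.9, 1.3, 4.2]
gripper_width: 0.0101
```

Call:
apply_moves([
  [[0,0,0],[0.004,0,0],1],
  [[0,0,0],[0.007,0,0],1],
  [[0,0,0],[0.01,0,0],1],
  [[0,0,0],[0.012,0,0],1],
  [[0,0,0],[0.012,0,0],1],
])

```text
time: 55.52
tool_pos: [0.6155, 0.0924, 0.1118]
eef_rot: [[-0.13, -0.991, 0.008], [-0.991, 0.13, 0.007], [-0.008, -0.007, -1.0]]
ft_force: [8.1, 10.9, 4.0]
gripper_width: 0.0105
```

```bash
python3 - <<'E'
from h import *
to(.613,.0921,.105,-97.4)
E
```

```text
t 55.525 pos [0.6155 0.0924 0.1118] turn [-0.0072  0.0078 -0.0012] shift [0.0007 0.0025 0.0068] w 0.01047686920216053 F [ 8.1126 10.8862  3.9597] j6 100.57092882312818 toolx yaw -97.4688917964836
```

Call:
apply_moves([
  [[0,0,0],[0.002,-0.001,0],1],
  [[0,0,0],[0.004,-0.002,0],1],
  [[0,0,0],[0.004,-0.002,0],1],
  [[0,0,0],[0.004,-0.002,0],1],
  [[0,0,0],[0.004,-0.002,0],1],
])

```text
time: 56.15
tool_pos: [0.6154, 0.0926, 0.1118]
eef_rot: [[-0.127, -0.992, 0.005], [-0.992, 0.127, 0.014], [-0.014, -0.003, -1.0]]
ft_force: [4.0, 19.8, 4.8]
gripper_width: 0.0108
```

```bash
python3 - <<'E'
from h import *
to(.613,.0921,.105,-97.4)
E
```

```text
t 56.15 pos [0.6154 0.0926 0.1118] turn [-0.0034  0.0141  0.0016] shift [0.0009 0.0023 0.0068] w 0.010758501133079525 F [ 3.9898 19.85    4.8204] j6 100.18908868732112 toolx yaw -97.3088156356142
```

Against the stop (no further motion, force rising). Release, back off the preload and lift.

Call:
apply_moves([
  [[0,0,0],[-0.005,0.001,0],0.8],
  [[0,0,0],[-0.005,0.001,0],0.6],
  [[0,0,0],[-0.005,0.001,0],0.5],
  [[0,0,0],[-0.005,0.001,-0.02],0.5],
  [[0,0,0],[-0.005,0.001,-0.07],0.5],
])

```text
time: 56.78
tool_pos: [0.6114, 0.0894, 0.1764]
eef_rot: [[-0.132, -0.991, -0.01], [-0.991, 0.132, -0.001], [0.003, 0.009, -1.0]]
ft_force: [0.3, -0.7, 0.1]
gripper_width: 0.0427
```

Call:
apply_moves([
  [[0,0,0],[0,0,-0.05],0.5],
  [[0,0,0],[0,0,-0.1],0.5],
  [[0,0,0],[0,0,-0.12],0.5],
  [[0,0,0],[0,0.01,-0.12],0.5],
  [[0,0,0],[0,0.01,-0.12],0.5],
])

```text
time: 57.4
tool_pos: [0.6028, 0.0918, 0.2987]
eef_rot: [[-0.131, -0.991, -0.003], [-0.991, 0.131, -0.0], [0.001, 0.003, -1.0]]
ft_force: [-0.4, -1.3, -0.6]
gripper_width: 0.0429
```

```bash
python3 - <<'E'
from h import *
get_image('top');get_image('top')
im=get_image('wrist'); cv2.imwrite('pics/w40.png',cv2.resize(im,None,fx=1.5,fy=1.5,interpolation=cv2.INTER_CUBIC))
for uv in []: pass
for d in landmark_of('guard_handle','wrist'): print(d)
im=get_image('side'); cv2.imwrite('pics/s40.png',cv2.resize(im,None,fx=1.5,fy=1.5,interpolation=cv2.INTER_CUBIC))
for q in ['pet_cup','steel_can','brown_bottle','spring_clip','guard_handle']:
    for d in landmark_of(q,'side')[:1]: print(q,d)
print(observe()['ft_force'],observe()['tool_pos'])
E
```

```text
{'position': [0.6084, 0.0925, 0.1581], 'score': 0.57}
pet_cup {'position': [0.3648, 0.1482, -0.0007], 'score': 0.92}
steel_can {'position': [0.3476, 0.3058, -0.001], 'score': 0.79}
brown_bottle {'position': [0.7562, -0.1489, -0.0016], 'score': 0.8}
spring_clip {'position': [0.3873, 0.0024, -0.0003], 'score': 0.52}
guard_handle {'position': [0.6158, 0.0979, 0.154], 'score': 0.64}
[ 0.2872  0.6252 -0.1851] [0.604  0.0922 0.3   ]
```

View pics/w40.png

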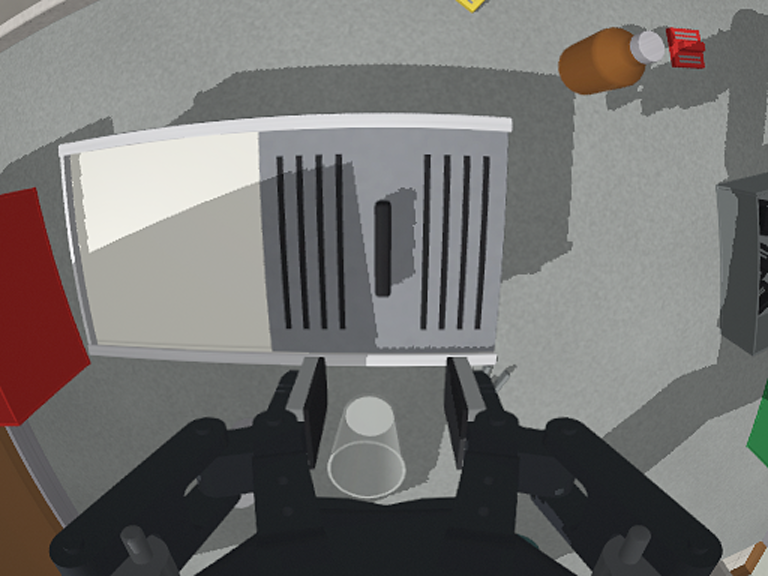

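View pics/s40.png

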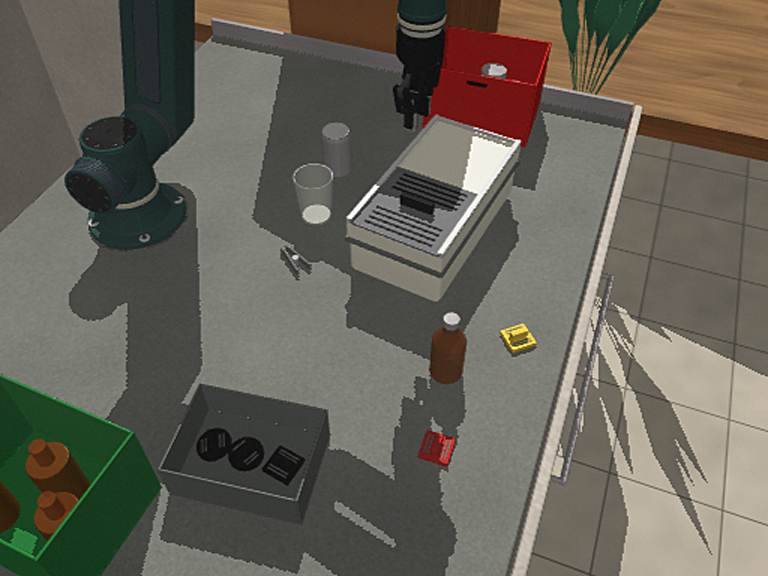

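The guard covers the compartment right to the end wall: the handle is at (383,250) in the wrist view, and no gap shows on the right. All three used cartridges are in the tub, and the cup, can, bottle and clip are where they started. I'm handing in.

```bash
python3 -c "
from bench import *
print(sign_off())"
```

```text
the job is handed in; nothing more can be done
None
```

The filter change is finished and handed in at about 58 s. I slid the guard fully open and put the three used cartridges (two round, one square) in the tub. Then I set the four fresh ones in recesses of their own shape, rib up, and slid the guard fully shut.

**Last checks:**
- **Guard:** It pressed against the end stop when shut, with no further motion as the force rose to about 20 N. The wrist camera put the handle within about 5 mm of the shut position I had worked out (0.613, 0.092). The side camera agreed to about 6 mm.
- **Fresh cartridges:** All four looked centred and level in the picture before I closed the guard, and the guard then passed over them without catching.
- **Tub and bystanders:** The three used cartridges show inside the tub. The cup, can, bottle and clip read within 5 mm of where they started, and the red and yellow look-alikes were not touched.

**Things that did not go as expected:**
- **Finger length:** The finger tips sit about 42 mm behind the reported TCP, not at it. My first grip on the handle therefore closed above it without catching anything. I measured the offset from the pictures and allowed for it from then on.
- **Knocked cartridge:** One fresh round cartridge had been moved about 4 cm during the run, so I found it again before picking it up.

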